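# Put the dry film things in their homes before lights-out

### The job

Before the lights go out, pick the four small dry things out of the bench clutter and put each in its own home, so that they can be found by feel: the film reel flat in the large round dish, the loupe upright in the small round dish, the film cassette upright in the square block's recess, and the marker lying centred along the pen rest in both its notches. Let go of everything and leave the beaker and the film clip where they are.

Things in the scene. Friction and masses are not known exactly. Their poses are not given: they have to be found in the camera images.
- film_reel: wire film reel: two round open spiral discs joined by a hub, standing flat; 66 mm diameter, 40 mm high, 0.07 kg. Origin at the centre of its underside, z up. Feels like a solid cylinder; grip across its full diameter.
- loupe: black focusing loupe: short upright barrel, 46 mm across at its widest, 58 mm high, 0.06 kg. Origin at the centre of its underside, z up.
- cassette: dark 35 mm film cassette standing on end: upright can of 25 mm diameter with a spool knob on top, 51 mm high in all (the can 44 mm), 0.022 kg. A thin film lip runs down its side. Origin at the underside, z up; the can's axis lies 2 mm from the origin along the cassette's own +y, and the lip is on the y side, so grip it across its x axis.
- marker: felt marker pen lying on its side: 128 mm long along its own y axis, 14 mm high, 16 mm wide (x) at the clip end and a round 14 mm barrel at the middle, where it is gripped across x; 0.014 kg. Origin at the centre of its underside, z up.
- round_dish_large: home of the film reel, fixed: the larger of two low round grey dishes, 95 mm outside diameter, 10 mm high, its round recess 82 mm wide, 6 mm deep, with the recess floor 4 mm above the bench. Origin at the centre of its underside, z up.
- round_dish_small: home of the loupe, fixed: the smaller of two low round grey dishes, 73 mm outside diameter, 10 mm high, its round recess 62 mm wide, 6 mm deep, with the recess floor 4 mm above the bench. Origin at the centre of its underside, z up.
- square_block: home of the film cassette, fixed: square grey block 66 x 66 x 12 mm with a square recess 43 x 43 mm, 8 mm deep, its floor 4 mm above the bench. Origin at the centre of its underside, z up, sides along x and y.
- pen_rest: home of the marker, fixed: grey pen rest, base 52 (x) x 94 (y) x 4 mm, with two identical notched supports across it at y = -37 and +37 mm, each 16 mm thick along y. The marker lies along the rest's y axis in both notches: each notch is 32 mm wide (in x), its floor 15 mm above the bench, its cheeks rising to 26 mm. The gap of 58 mm between the supports leaves room for fingers. Origin at the centre of its underside, z up.
- beaker: bystander: clear plastic beaker, 71 mm wide, 88 mm high, loose. Origin at the centre of its underside, z up.
- film_clip: bystander: slim metal film clip lying on the bench between the things, 68 mm long (y), 20 mm wide, 19 mm high, loose. Origin at the centre of its underside, z up.
There are look-alikes about, which are no part of the job. What is shaped like the round_dish_small but orange is not meant.

How it is judged (in metres and radians):
At the end, for the whole second after the job is handed in: Reel, loupe, cassette upright (0.1 rad) on their own recess floors (height 3 mm, centre 10 mm, cassette 11 mm); marker in both notches (12 mm across, 20 mm lengthwise, 4 mm height, 0.25 rad, either way round); all at rest; beaker and film clip upright, moved under 30 mm (horizontal distance between film_reel and round_dish_large below 0.01 m and z of film_reel in the frame of round_dish_large between 0.001 and 0.007 m and angle between each of film_reel, loupe, cassette's own z axis and vertical below 0.1 rad and horizontal distance between loupe and round_dish_small below 0.01 m and z of loupe in the frame of round_dish_small between 0.001 and 0.007 m and horizontal distance between cassette and square_block below 0.011 m and z of cassette in the frame of square_block between 0.001 and 0.007 m and x of marker in the frame of pen_rest between -0.012 and 0.012 m and y of marker in the frame of pen_rest between -0.02 and 0.02 m and z of marker in the frame of pen_rest between 0.011 and 0.019 m and angle between the y axis of marker and the y axis of pen_rest, either way round below 0.25 rad and linear speed of each of film_reel, loupe, cassette, marker below 0.02 m/s and angular speed of each of film_reel, loupe, cassette, marker below 0.3 rad/s and distance of each of beaker, film_clip from where it was at the start of the episode below 0.03 m and angle between each of beaker, film_clip's own z axis and vertical below 0.2 rad); the robot touches nothing.
It fails at once if the beaker is shoved or knocked over (distance of beaker from where it was at the start of the episode above 0.03 m or angle between beaker's own z axis and vertical above 0.35 rad).
It fails at once if the film clip is shoved or knocked over (distance of film_clip from where it was at the start of the episode above 0.03 m or angle between film_clip's own z axis and vertical above 0.35 rad).
It also fails if it takes over 104 s, if anything falls off the work surface, if the arm or the gripper's body presses on something with over 40 N, if the wrist force passes 120 N, or if a joint passes its speed limit or range.

### The arm

A 7-joint arm with a two-finger parallel gripper is mounted at the origin on the work surface; the furniture and walls round the work are solid. World frame = base frame: x ahead of the robot, y to its left, z up, the work surface at z = 0. Lengths are in mm, angles in rad, forces in N, time in s.
With the tool pointing down it reaches from about 400 to 900 mm from the base axis. Payload 5.6 kg.
Tool frame: the origin (TCP) lies at the very end of the fingers, on their centre line; the grasp point (between the pads) lies 19 mm behind it; y points along the fingers, z is the direction in which the jaws open and shut, and the axes are right-handed (so a half turn about y gives the same grasp; the last joint's range is limited). The gripper opens to 92 mm and grips with 3 to 60 N. Pads are 20 mm wide; open, the fingers measure 128 mm over their backs; the gripper's body (75 mm by 189 mm) begins 69 mm behind the grasp point.
Start: joints at [-1.261, 0.468, -0.012, 1.603, 0.006, 1.071, -0.056], TCP at [224.633, 609.958, 214.592] pointing down, gripper open.
Joint ranges: [-2.53, 2.53], [-0.31, 2.02], [-1.57, 1.55], [0.28, 2.44], [-1.29, 4.43], [0.15, 1.84], [-2.92, 2.92]. Speed limits (rad/s): [2.57, 2.57, 3.14, 3.14, 3.14, 3.14, 3.14].

### API

Orientations are given as a rotation vector (axis times angle).
In Python, from workcell import readout, get_image, ctrl gives the robot as it stands. The module is installed in compiled form; this text tells all that it offers.
- The arm moves only by the shell command python3 -m crank 'ROWS' [FORCE]. ROWS is a JSON object of lists of equal length, an entry for each row: "travel": the shift along the world's x, y, z in m, a list of three; "dr": the turn, a rotation vector about the world's x, y, z in degrees, a list of three; "gripper": the finger opening in m, from 0 to 0.0919. A call has 1 to 10 rows; each row is the pose to reach, as a shift and turn from the pose commanded when the call began; what a row does not reach only later rows make up. A row lasts 1/10 s, in which the tool goes at most 50 mm and 8.59 degrees, less where a joint would pass 70% of its speed; a pose out of reach is approached as far as the arm can. A call with a gripper value outside its range is refused whole. The fingers move at their own pace and stop on an object; FORCE is the grip in N (left out, the last holds). Time passes only in rows, so rows that repeat a pose let the fingers close. It gives the time, the measured TCP pose, the force and the opening at its end, in the units of the state.
- readout.state(): the state, without advancing time (a new reading comes with each control period).
- get_image(name): name is "scene" or "top" or "wrist"; returns a dict with "color" (384x512x3 uint8, blue, green, red), "intrinsics" (3x3 intrinsics, pixels), "position" and "rotation" of the camera in the world. Camera axes: x right, y down, z forward; pixel columns grow to the right and rows downward; lengths in mm; the calibration is good to about 2 mm. A picture is of the moment at which its call begins. There is no depth.
- ctrl.job_done(): hands the job in, once; it reports no verdict.
The state is a dict: "clock": time; "q": joint angles; "dq": joint speeds; "joint_torque": joint torques, N m; "tcp_pos": TCP position; "eef_rot": TCP orientation; "contact_force": force on the tool from outside, world axes, zero at the start; "ft_torque": the same for the moment, N m; "opening": opening from 0.0 (shut) to 1.0 (fully open).
Only numpy, scipy, OpenCV 4.12 (cv2) and the standard library are available. Lean on these libraries where they do the work, as an engineer would, in place of code of your own. Each camera call takes 0.05 s, during which the arm holds its last target.

## Working session

There is one attempt and no reset: what is moved stays moved. The work goes in short steps, Python scripts to look and compute and a shell command to move; the robot and the scene stay as the last step left them, time stands still between calls to the robot, and variables do not carry over. Pictures are saved under pics/ and viewed, and the job is handed in when it is done.

```bash
mkdir -p pics; python3 - <<'E'
from workcell import readout, get_image
import cv2
s=readout.state();print(s)
for n in("scene","top","wrist"):
    d=get_image(n);cv2.imwrite(f"pics/a_{n}.png",d["color"]);print(n,d["intrinsics"].tolist(),d["position"],d["rotation"].tolist() if hasattr(d["rotation"],"tolist") else d["rotation"])
E
```

```text
{'clock': 0.0, 'q': array([-1.26100061,  0.46839296, -0.01162976,  1.60363914,  0.005994  ,
        1.07138806, -0.05631772]), 'dq': array([ 7.96733488e-04,  1.65880455e-03,  5.24339084e-05,  1.73964789e-03,
       -9.03115855e-06, -8.35896365e-04,  7.42044428e-04]), 'joint_torque': array([-1.28633824e-04, -5.20569777e+01, -1.25095443e-02, -2.43748552e+01,
       -5.66349446e-02,  1.71507761e-02,  1.58427561e-04]), 'tcp_pos': array([224.43373406, 609.39115692, 213.62369473]), 'eef_rot': array([-1.55479012,  0.27710452, -0.27677587]), 'contact_force': array([-0.75646692, -1.05824594,  0.32277708]), 'ft_torque': array([-0.04447368, -0.02036039,  0.02118683]), 'opening': 0.9989797986797507}
scene [[476.19741990979537, 0.0, 259.6159956288879], [0.0, 476.19741990979537, 193.8903300340912], [0.0, 0.0, 1.0]] [-494.18919807  637.71631181  974.7180443 ] [-1.1607413461712635, 2.2052583178180365, -1.0687723360027035]
top [[369.91987532759265, 0.0, 258.27434567594116], [0.0, 369.91987532759265, 197.81345762280932], [0.0, 0.0, 1.0]] [ 435.30705581  -56.99604493 1057.67380861] [-2.1655107942521297, 2.1807970751753585, -0.10892565134299452]
wrist [[297.4871962152658, 0.0, 256.189164895902], [0.0, 297.4871962152658, 196.87498909033042], [0.0, 0.0, 1.0]] [160.07240513 632.92234453 383.61662023] [2.4035892858139674, 1.6764931090436879, 0.205044538303604]
```

View pics/a_scene.png

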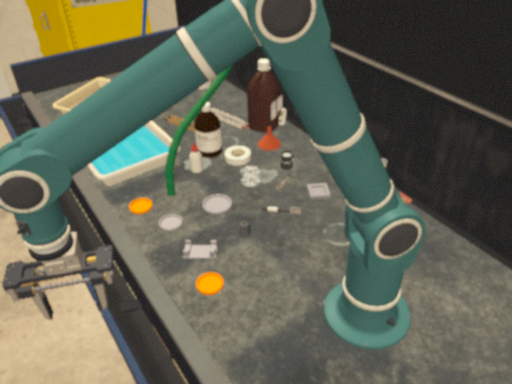

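View pics/a_top.png

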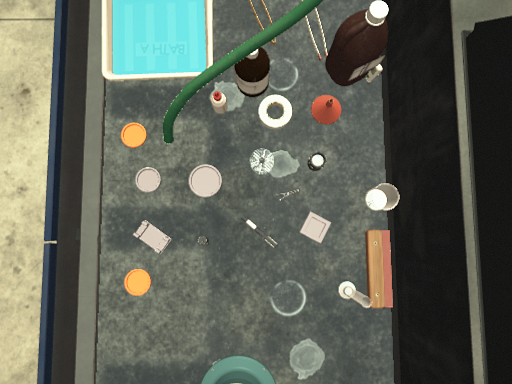

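View pics/a_wrist.png

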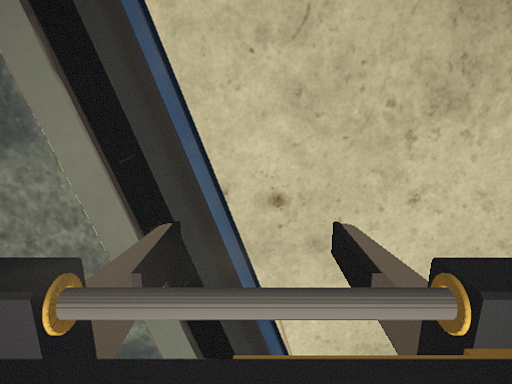

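```bash
cat > h.py <<'E'
from workcell import readout, get_image
import cv2, numpy as np
from scipy.spatial.transform import Rotation as R
def cam(n):
    d=get_image(n); return d["color"],np.array(d["intrinsics"]),np.array(d["position"]),R.from_rotvec(d["rotation"]).as_matrix() if np.array(d["rotation"]).size==3 else np.array(d["rotation"])
def toz(c,u,v,z):
    _,K,p,M=c; r=M@np.linalg.solve(K,[u,v,1.]); return p+r*(z-p[2])/r[2]
def proj(c,P):
    _,K,p,M=c; q=K@(M.T@(np.array(P,float)-p)); return q[:2]/q[2]
def crop(c,x0,y0,x1,y1,k,name):
    cv2.imwrite("pics/"+name,cv2.resize(c[0][y0:y1,x0:x1],None,fx=k,fy=k,interpolation=cv2.INTER_CUBIC))
E
python3 - <<'E'
from h import *
c=cam("top")
print(c[3].round(3).tolist())
for n,u,v,z in [("reel",262,161,40),("loupe",317,160,58),("cass",202,240,40),("mark",262,233,10),("dishL",205,181,10),("dishS",148,180,10),("sq",315,227,12),("rest",152,236,15),("beaker?",288,298,0),("beaker2",382,198,88),("clip",288,194,10),("base",237,384,0)]:
    print(n,toz(c,u,v,z).round(0))
crop(c,110,120,310,270,4,"b1.png");crop(c,230,120,420,320,3,"b2.png")
E
```

```text
[[-0.007, -0.995, 0.097], [-1.0, 0.007, -0.003], [0.003, -0.097, -0.995]]
reel [637. -72.  40.]
loupe [ 636. -222.   58.]
cass [420.  94.  40.]
mark [437. -70.  10.]
dishL [587.  91.  10.]
dishS [591. 254.  10.]
sq [ 453. -220.   12.]
rest [431. 238.  15.]
beaker? [ 256. -142.    0.]
beaker2 [ 527. -387.   88.]
clip [ 548. -145.   10.]
base [26.  1.  0.]
```

View pics/b1.png

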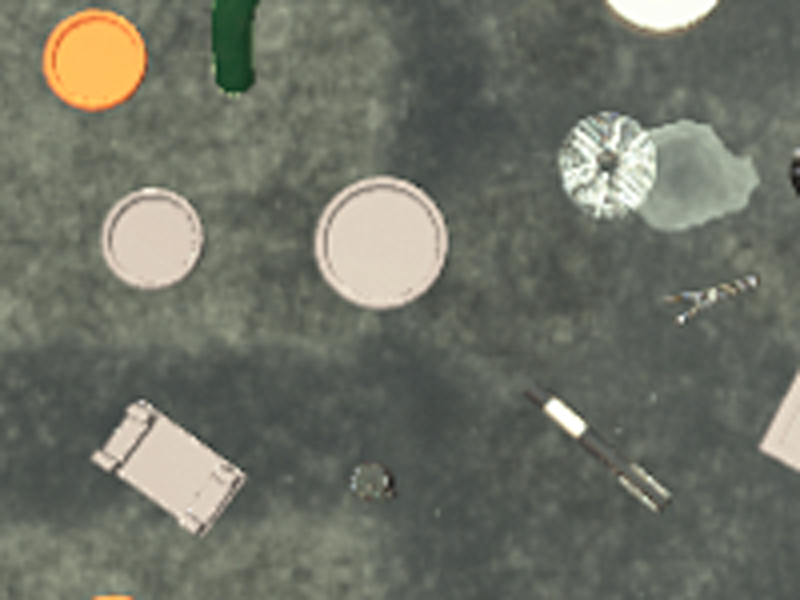

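View pics/b2.png

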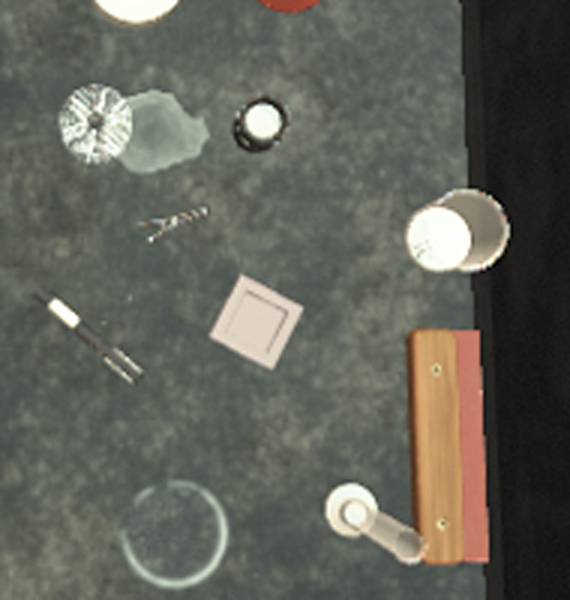

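```bash
python3 - <<'E'
from h import *
c=cam("top"); im=c[0]
b,g,r=[im[...,i].astype(int) for i in range(3)]
m=((r>150)&(r-g>5)&(r-g<40)&(abs(g-b)<25)).astype(np.uint8)
m=cv2.morphologyEx(m,cv2.MORPH_CLOSE,np.ones((3,3)))
n,l,st,ce=cv2.connectedComponentsWithStats(m)
for i in range(1,n):
    if st[i,4]>200:
        cs,_=cv2.findContours((l==i).astype(np.uint8),cv2.RETR_EXTERNAL,cv2.CHAIN_APPROX_NONE)
        rc=cv2.minAreaRect(cs[0]); box=cv2.boxPoints(rc)
        w=np.array([toz(c,u,v,10)[:2] for u,v in box])
        print(st[i],ce[i].round(1),"centre",toz(c,*rc[0],10).round(1),"box",w.round(0).tolist(),"sides",np.linalg.norm(w[0]-w[1]).round(1),np.linalg.norm(w[1]-w[2]).round(1))
crop(c,250,145,330,205,10,"c1.png");crop(c,130,210,285,260,5,"c2.png")
s=cam("scene");crop(s,140,60,350,300,3,"c3.png")
crop(s,140,60,350,300,3,"c3.png")
E
```

```text
[189 164  33  33 847] [204.8 180.2] centre [589.4  91.2  10. ] box [[636.0, 137.0], [635.0, 46.0], [543.0, 45.0], [544.0, 136.0]] sides 91.8 92.3
[135 167  26  25 499] [147.5 179.2] centre [592.7 254.7  10. ] box [[592.0, 304.0], [643.0, 255.0], [593.0, 205.0], [543.0, 254.0]] sides 70.2 70.2
[300 212  31  31 558] [315.  226.9] centre [ 453.9 -220.6   10. ] box [[439.0, -176.0], [499.0, -207.0], [469.0, -265.0], [409.0, -234.0]] sides 67.3 65.5
[133 221  38  33 624] [152.3 236.5] centre [429.9 239.2  10. ] box [[436.0, 293.0], [480.0, 261.0], [423.0, 185.0], [380.0, 217.0]] sides 54.4 95.2
```

View pics/c1.png

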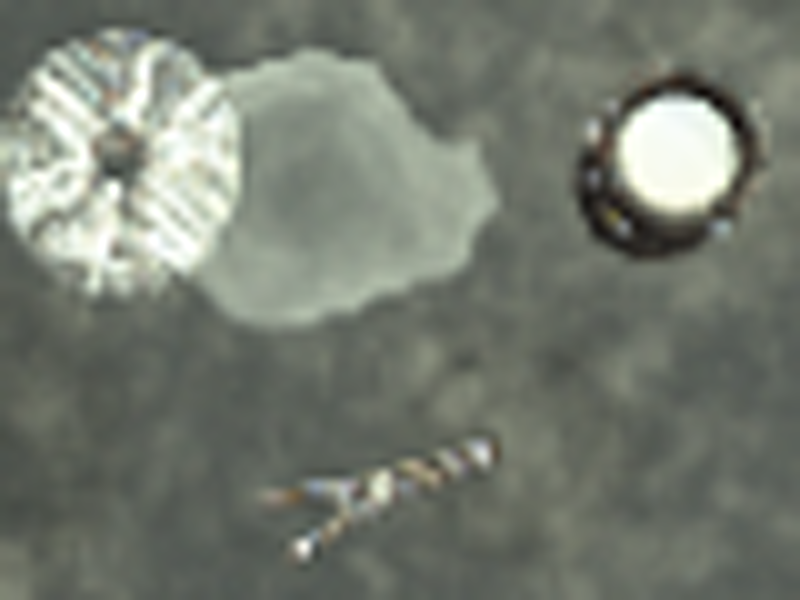

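View pics/c2.png

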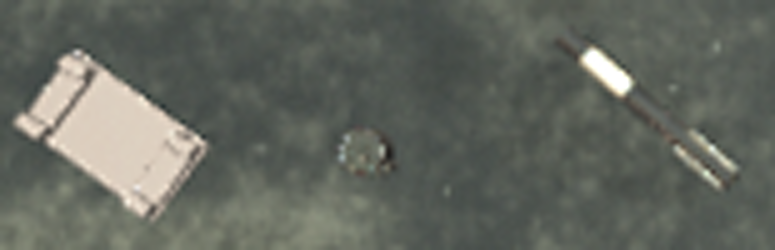

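View pics/c3.png

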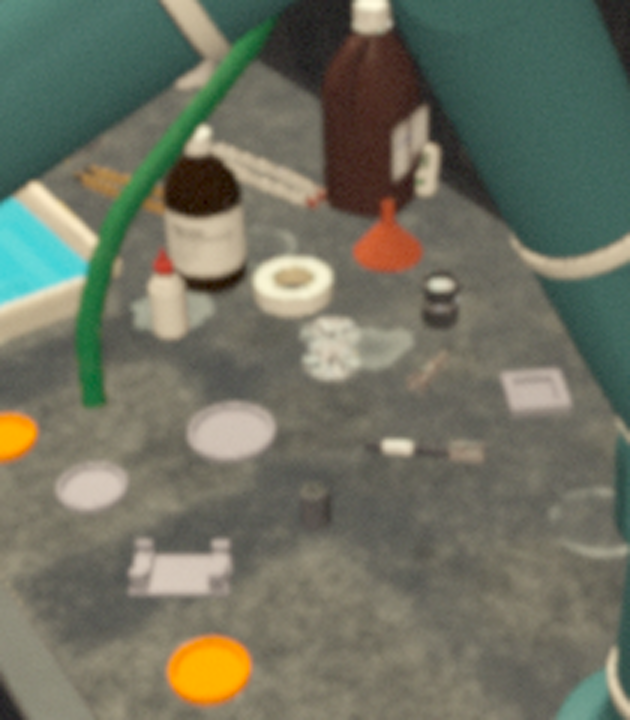

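```bash
python3 - <<'E'
from h import *
s=readout.state();M=R.from_rotvec(s["eef_rot"]).as_matrix();print(M.round(3).tolist())
c=cam("top");e=cam("scene")
def tri(a,b):
    P=[];d=[]
    for k,(u,v) in((c,a),(e,b)):
        r=k[3]@np.linalg.solve(k[1],[u,v,1.]);d.append(r/np.linalg.norm(r));P.append(k[2])
    t=np.linalg.lstsq(np.array([d[0],-d[1]]).T,P[1]-P[0],rcond=None)[0]
    A=P[0]+t[0]*d[0];B=P[1]+t[1]*d[1];return ((A+B)/2).round(0),np.linalg.norm(A-B).round(1)
print("hose",tri((168,140),(171,194)))
print("cass top",tri((203,240),(140+316/3,60+488/3)))
print("loupe top",tri((317.8,160.2),(140+441/3,60+287/3)))
print("reel hub",tri((261.8,159.2),(140+331/3,60+338/3)))
a,b=toz(c,241,217.6,7),toz(c,276,246,7);print("marker",a,b,np.linalg.norm(a-b),(a+b)/2,np.degrees(np.arctan2(b[1]-a[1],b[0]-a[0])))
print("loupe",toz(c,317.8,160.2,58),"cass",toz(c,203,240,44),"reel",toz(c,262,160,40))
E
```

```text
[[0.938, -0.0, 0.346], [-0.346, -0.001, 0.938], [0.0, -1.0, -0.001]]
hose (array([706., 198.,  18.]), np.float64(3.2))
cass top (array([420.,  91.,  44.]), np.float64(0.5))
loupe top (array([ 639., -226.,   43.]), np.float64(2.0))
reel hub (array([644., -72.,  29.]), np.float64(1.2))
marker [481.44362195 -11.25283355   7.        ] [ 400.74493177 -109.66844981    7.        ] 127.27101839099582 [441.09427686 -60.46064168   7.        ] -129.35101630981492
loupe [ 635.12655409 -224.56519092   58.        ] cass [419.60717122  90.71218689  44.        ] reel [640.3204093  -71.73678927  40.        ]
```

```bash
python3 -m crank '{"travel":[[0.26,-0.52,0],[0.26,-0.52,0],[0.26,-0.52,0],[0.26,-0.52,0],[0.26,-0.52,0],[0.26,-0.52,0],[0.26,-0.52,0],[0.26,-0.52,0],[0.26,-0.52,0],[0.26,-0.52,0]],"dr":[[0,0,-80],[0,0,-80],[0,0,-80],[0,0,-80],[0,0,-80],[0,0,-80],[0,0,-80],[0,0,-80],[0,0,-80],[0,0,-80]],"gripper":[0.09,0.09,0.09,0.09,0.09,0.09,0.09,0.09,0.09,0.09]}' 20
python3 -m crank '{"travel":[[0,0,0],[0,0,0],[0,0,0],[0,0,0],[0,0,0]],"dr":[[0,0,0],[0,0,0],[0,0,0],[0,0,0],[0,0,0]],"gripper":[0.09,0.09,0.09,0.09,0.09]}'
python3 - <<'E'
from h import *
s=readout.state();print(s["q"].round(2),s["tcp_pos"],R.from_rotvec(s["eef_rot"]).as_matrix().round(2).tolist())
c=cam("wrist");crop(c,0,0,512,384,1.5,"d1.png");print(proj(c,[420,91,44]))
t=cam("top");cv2.imwrite("pics/d2.png",t[0])
E
```

```text
clock: 1.4
tcp_pos: [448.9, 161.0, 215.1]
eef_rot: [-1.116, 1.342, -1.342]
contact_force: [0.2, 1.0, 0.1]
opening: 0.979
clock: 1.9
tcp_pos: [447.7, 164.0, 214.5]
eef_rot: [-1.121, 1.338, -1.337]
contact_force: [0.1, 0.1, -1.2]
opening: 0.984
[-0.82  0.17  0.45  2.04 -0.09  0.95 -0.5 ] [447.72840372 164.00254791 214.51288385] [[-0.17, -0.0, 0.98], [-0.98, 0.0, -0.17], [-0.0, -1.0, -0.0]]
[244.56127646 243.12022943]
```

View pics/d1.png

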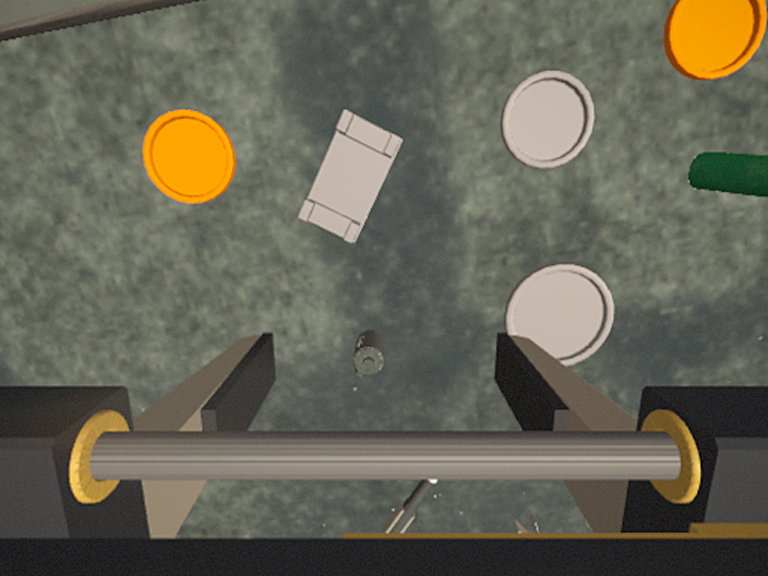

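```bash
python3 - <<'E'
from h import *
c=cam("wrist");crop(c,200,190,290,265,8,"e1.png")
for n,u,v,z in [("dishL",560/1.5,315/1.5,10),("dishS",548/1.5,119/1.5,10),("cass knob",368/1.5,361/1.5,51)]: print(n,toz(c,u,v,z))
im=c[0];b,g,r=[im[...,i].astype(int) for i in range(3)]
m=((r>130)&(r-g>5)&(r-g<40)&(abs(g-b)<25)).astype(np.uint8)
m=cv2.morphologyEx(m,cv2.MORPH_CLOSE,np.ones((5,5)))
n,l,st,ce=cv2.connectedComponentsWithStats(m)
for i in range(1,n):
    if st[i,4]>400:
        cs,_=cv2.findContours((l==i).astype(np.uint8),cv2.RETR_EXTERNAL,cv2.CHAIN_APPROX_NONE)
        rc=cv2.minAreaRect(cs[0]); 
        w=np.array([toz(c,u,v,10)[:2] for u,v in cv2.boxPoints(rc)])
        print(st[i],"centre",toz(c,*rc[0],10).round(1),"sides",np.linalg.norm(w[0]-w[1]).round(1),np.linalg.norm(w[1]-w[2]).round(1),w.round(0).tolist())
E
```

```text
dishL [591.29690523  92.69825916  10.        ]
dishS [595.03123759 255.48243408  10.        ]
cass knob [422.43519202  96.37999364  51.        ]
[ 335   46   61   66 3122] centre [594.7 256.5  10. ] sides 72.1 69.1 [[556.0, 226.0], [564.0, 298.0], [632.0, 285.0], [627.0, 213.0]]
[ 198   73   70   89 3330] centre [431.6 240.8  10. ] sides 93.9 52.0 [[380.0, 218.0], [438.0, 292.0], [481.0, 263.0], [425.0, 186.0]]
[ 337  176   72   68 3546] centre [593.6  98.   10. ] sides 81.4 91.6 [[533.0, 93.0], [581.0, 159.0], [653.0, 103.0], [608.0, 32.0]]
[  60  297  394   62 9723] centre [408.9 -56.4  10. ] sides 557.4 104.8 [[144.0, 42.0], [692.0, -56.0], [690.0, -161.0], [109.0, -57.0]]
```

View pics/e1.png

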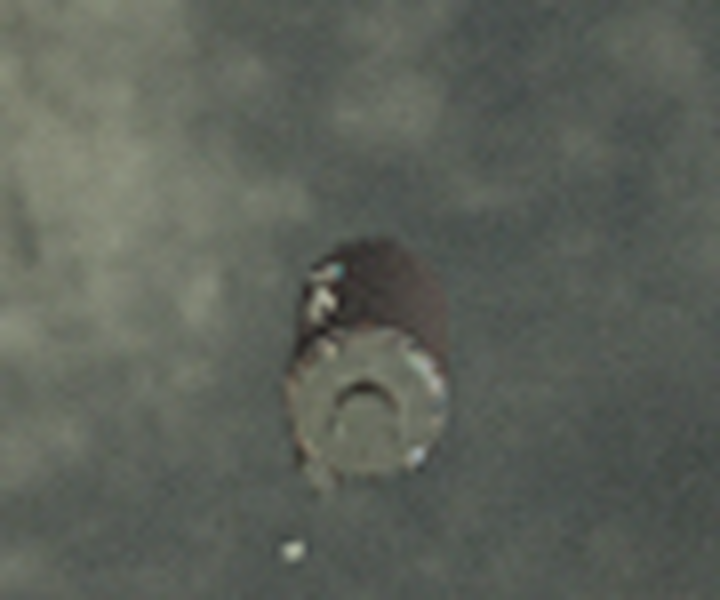

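```bash
python3 - <<'E'
from h import *
c=cam("wrist")
p=toz(c,245.75,240.25,44);print(p, "wide",np.linalg.norm(toz(c,200+288/8,240,44)-toz(c,200+448/8,240,44)))
s=readout.state();print(p-s["tcp_pos"],s["tcp_pos"],s["clock"])
E
```

```text
[422.32287402  93.82434531  44.        ] wide 24.49644284520304
[ -25.73706626  -69.35183797 -170.56608581] [448.05994027 163.17618327 214.56608581] 2.1
```

```bash
python3 -m crank '{"travel":[[-0.027,-0.071,0],[-0.027,-0.071,-0.04],[-0.027,-0.071,-0.08],[-0.027,-0.071,-0.12],[-0.027,-0.071,-0.135],[-0.027,-0.071,-0.135],[-0.027,-0.071,-0.135],[-0.027,-0.071,-0.135]],"dr":[[0,0,-8],[0,0,-16],[0,0,-24],[0,0,-24],[0,0,-24],[0,0,-24],[0,0,-24],[0,0,-24]],"gripper":[0.07,0.07,0.07,0.07,0.07,0.07,0.07,0.07]}' 15
python3 - <<'E'
from h import *
s=readout.state();print(s["q"].round(2),s["tcp_pos"],R.from_rotvec(s["eef_rot"]).as_matrix().round(2).tolist())
c=cam("wrist");crop(c,0,0,512,384,1.5,"f1.png")
E
```

```text
clock: 2.9
tcp_pos: [422.3, 92.1, 80.7]
eef_rot: [-0.862, 1.633, -1.633]
contact_force: [-0.2, -0.1, 0.1]
opening: 0.762
[-0.7   0.34  0.48  2.25 -0.27  0.61 -0.62] [422.25857789  92.13050231  80.67865862] [[-0.56, 0.0, 0.83], [-0.83, 0.0, -0.56], [-0.0, -1.0, 0.0]]
```

View pics/f1.png

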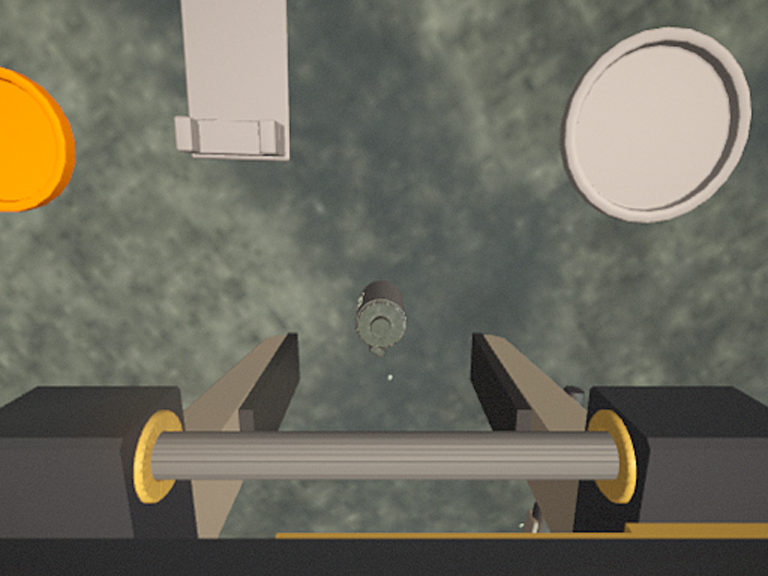

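```bash
python3 - <<'E'
from h import *
c=cam("wrist")
p=toz(c,380.5/1.5,322/1.5,44);print(p,toz(c,381/1.5,326/1.5,51));s=readout.state();M=R.from_rotvec(s["eef_rot"]).as_matrix()
print(s["tcp_pos"],M.T@(p-s["tcp_pos"]))
E
```

```text
[421.99295865  95.08554141  44.        ] [422.34933474  95.12158796  51.        ]
[422.15301741  92.21234089  80.70083284] [-2.20178327 36.70395729 -1.78988849]
```

```bash
python3 -m crank '{"travel":[[0,0.002,-0.02],[0,0.002,-0.045],[0,0.002,-0.065],[0,0.002,-0.065],[0,0.002,-0.065],[0,0.002,-0.065],[0,0.002,-0.065],[0,0.002,-0.065],[0,0.002,-0.065],[0,0.002,-0.065]],"dr":[[0,0,0],[0,0,0],[0,0,0],[0,0,0],[0,0,0],[0,0,0],[0,0,0],[0,0,0],[0,0,0],[0,0,0]],"gripper":[0.07,0.07,0.06,0.05,0.04,0.03,0.02,0.015,0.015,0.015]}' 12
python3 -m crank '{"travel":[[0,0,0],[0,0,0],[0,0,0],[0,0,0.03],[0,0,0.06],[0,0,0.1],[0,0,0.1],[0,0,0.1]],"dr":[[0,0,0],[0,0,0],[0,0,0],[0,0,0],[0,0,0],[0,0,0],[0,0,0],[0,0,0]],"gripper":[0.015,0.015,0.015,0.015,0.015,0.015,0.015,0.015]}'
python3 - <<'E'
from h import *
s=readout.state();print(s["q"].round(2),s["tcp_pos"],s["opening"]*92)
c=cam("wrist");crop(c,0,0,512,384,1.5,"g1.png")
E
```

```text
clock: 4.0
tcp_pos: [421.9, 94.1, 15.4]
eef_rot: [-0.863, 1.634, -1.633]
contact_force: [-1.0, 0.6, 7.9]
opening: 0.271
clock: 4.8
tcp_pos: [421.6, 94.3, 115.2]
eef_rot: [-0.863, 1.633, -1.632]
contact_force: [-0.0, -0.6, 0.9]
opening: 0.267
[-0.76  0.27  0.54  2.23 -0.21  0.69 -0.67] [421.55507596  94.32326899 115.21530074] 24.518310512734118
```

View pics/g1.png

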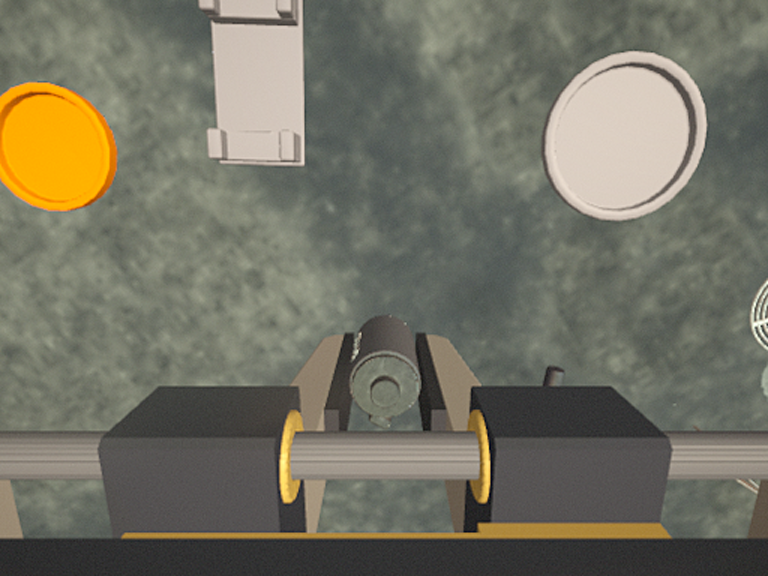

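```bash
python3 -m crank '{"travel":[[0.004,-0.035,0],[0.008,-0.07,0],[0.012,-0.105,0],[0.016,-0.14,0],[0.02,-0.175,0],[0.024,-0.21,0],[0.027,-0.245,0],[0.031,-0.28,0],[0.034,-0.313,0],[0.034,-0.313,0]],"dr":[[0,0,0],[0,0,1],[0,0,2],[0,0,3],[0,0,4],[0,0,5],[0,0,6],[0,0,7],[0,0,7],[0,0,7]],"gripper":[0.015,0.015,0.015,0.015,0.015,0.015,0.015,0.015,0.015,0.015]}'
python3 -m crank '{"travel":[[0,0,0],[0,0,0]],"dr":[[0,0,0],[0,0,0]],"gripper":[0.015,0.015]}'
python3 - <<'E'
from h import *
s=readout.state();print(s["q"].round(2),s["tcp_pos"],s["opening"]*92,R.from_rotvec(s["eef_rot"]).as_matrix().round(2).tolist())
c=cam("wrist");crop(c,0,0,512,384,1.5,"i1.png")
t=cam("top");crop(t,230,120,420,270,4,"i2.png")
E
```

```text
clock: 5.85
tcp_pos: [453.9, -224.0, 113.3]
eef_rot: [-0.945, 1.554, -1.557]
contact_force: [-0.8, 0.4, -0.3]
opening: 0.269
clock: 6.05
tcp_pos: [454.5, -217.8, 113.4]
eef_rot: [-0.948, 1.552, -1.547]
contact_force: [-0.8, 0.4, -0.8]
opening: 0.27
[-0.1   0.4   0.58  2.07 -0.32  0.76  0.21] [ 454.45485785 -217.81925172  113.40792729] 24.885573940873588 [[-0.46, -0.0, 0.89], [-0.89, 0.0, -0.46], [0.0, -1.0, -0.0]]
```

View pics/i1.png

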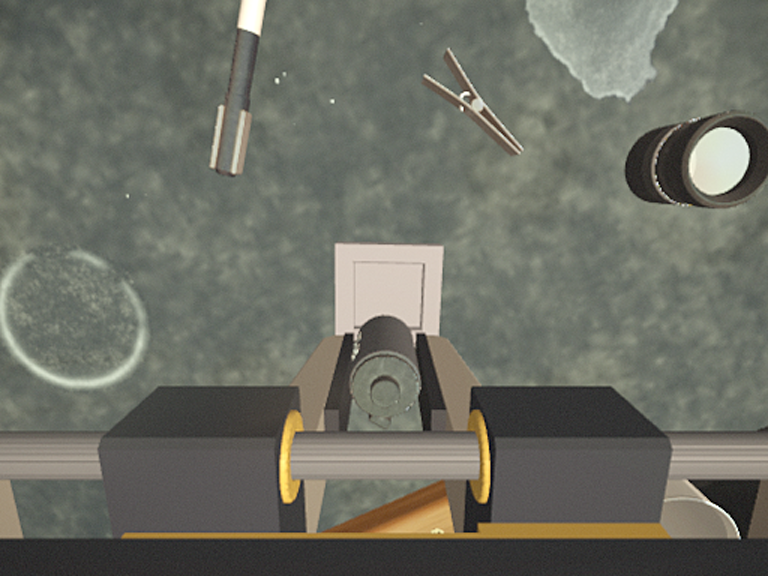

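View pics/i2.png

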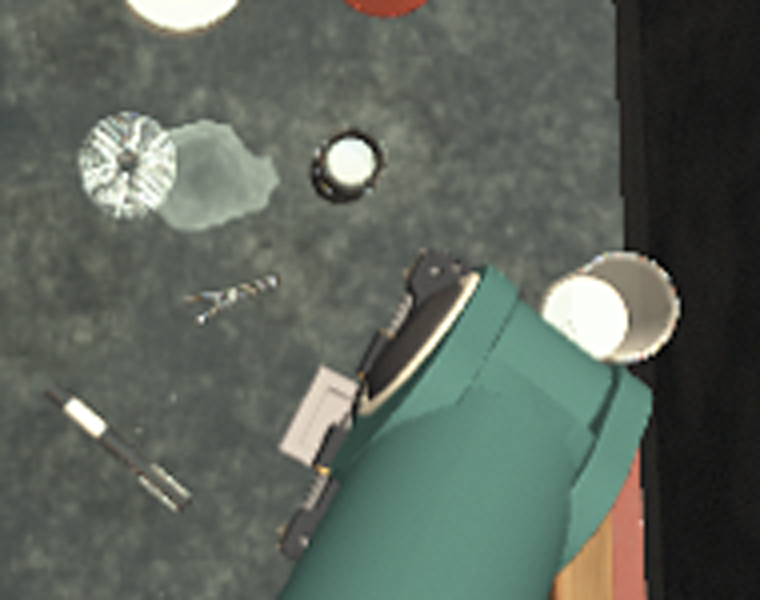

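```bash
python3 - <<'E'
from h import *
c=cam("wrist");s=readout.state();M=R.from_rotvec(s["eef_rot"]).as_matrix()
a,b=toz(c,335/1.5,243/1.5,12),toz(c,443/1.5,244/1.5,12);x=M[:,0]
print(a,b,np.linalg.norm(a-b));ctr=(a+b)/2+33*x;print("block",ctr,"tcp",s["tcp_pos"],"delta",ctr-s["tcp_pos"])
print("loupe top",toz(c,720/1.5,160/1.5,58))
print("clip",toz(c,474/1.5,103/1.5,10))
E
```

```text
[ 442.65745772 -175.38499947   12.        ] [ 501.06667189 -205.9721838    12.        ] 65.93339172855767
block [ 456.82712213 -220.05460859   11.98874577] tcp [ 455.21085328 -217.82826139  114.2311855 ] delta [   1.61626885   -2.2263472  -102.24243973]
loupe top [ 635.45943959 -222.05718854   58.        ]
clip [ 551.39994018 -141.39427256   10.        ]
```

```bash
python3 -m crank '{"travel":[[0.002,-0.002,-0.02],[0.002,-0.002,-0.045],[0.002,-0.002,-0.07],[0.002,-0.002,-0.085],[0.002,-0.002,-0.09],[0.002,-0.002,-0.093],[0.002,-0.002,-0.093],[0.002,-0.002,-0.093]],"dr":[[0,0,0],[0,0,0],[0,0,0],[0,0,0],[0,0,0],[0,0,0],[0,0,0],[0,0,0]],"gripper":[0.015,0.015,0.015,0.015,0.015,0.015,0.015,0.015]}'
python3 - <<'E'
from h import *
c=cam("wrist");crop(c,0,0,512,384,1.5,"j1.png")
E
```

```text
clock: 7.0
tcp_pos: [457.9, -221.5, 22.4]
eef_rot: [-0.945, 1.549, -1.551]
contact_force: [-0.6, -0.6, -0.6]
opening: 0.267
```

View pics/j1.png

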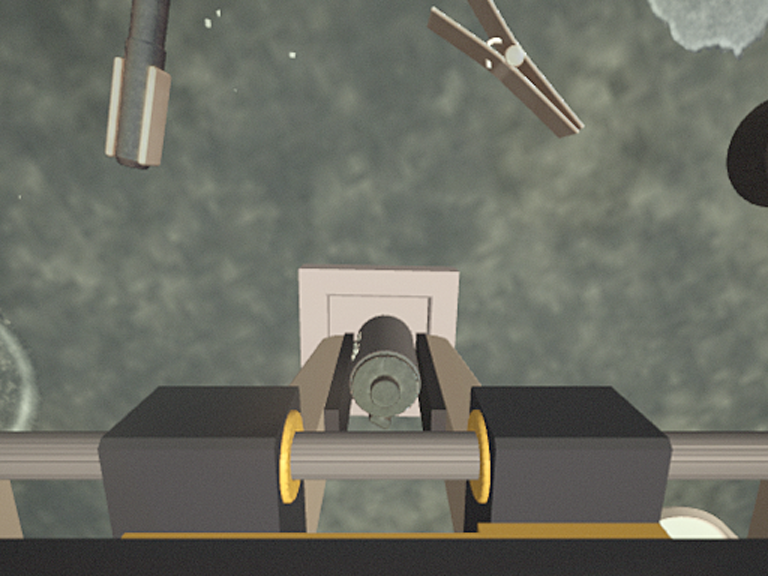

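```bash
python3 -m crank '{"travel":[[0,0.001,-0.002],[0,0.001,-0.003],[0,0.001,-0.003],[0,0.001,-0.003],[0,0.001,-0.003],[0,0.001,-0.003],[0,0.001,-0.003]],"dr":[[0,0,0],[0,0,0],[0,0,0],[0,0,0],[0,0,0],[0,0,0],[0,0,0]],"gripper":[0.015,0.015,0.015,0.03,0.045,0.05,0.05]}'
python3 -m crank '{"travel":[[0,0,0],[0,0,0.015],[0,0,0.04],[0,0,0.075],[0,0,0.11],[0,-0.04,0.13],[0,-0.06,0.13],[0,-0.06,0.13]],"dr":[[0,0,0],[0,0,0],[0,0,0],[0,0,0],[0,0,0],[0,0,0],[0,0,0],[0,0,0]],"gripper":[0.05,0.05,0.05,0.05,0.05,0.05,0.05,0.05]}'
python3 - <<'E'
from h import *
c=cam("wrist");crop(c,0,0,512,384,1.5,"k1.png");print(readout.state()["q"].round(2))
E
```

```text
clock: 7.75
tcp_pos: [457.1, -220.2, 18.5]
eef_rot: [-0.946, 1.55, -1.55]
contact_force: [-0.3, 0.0, -0.2]
opening: 0.54
clock: 8.55
tcp_pos: [457.2, -283.6, 150.8]
eef_rot: [-0.942, 1.549, -1.556]
contact_force: [-0.7, 0.1, 0.4]
opening: 0.545
[-0.01  0.4   0.62  1.97 -0.3   0.86  0.3 ]
```

View pics/k1.png

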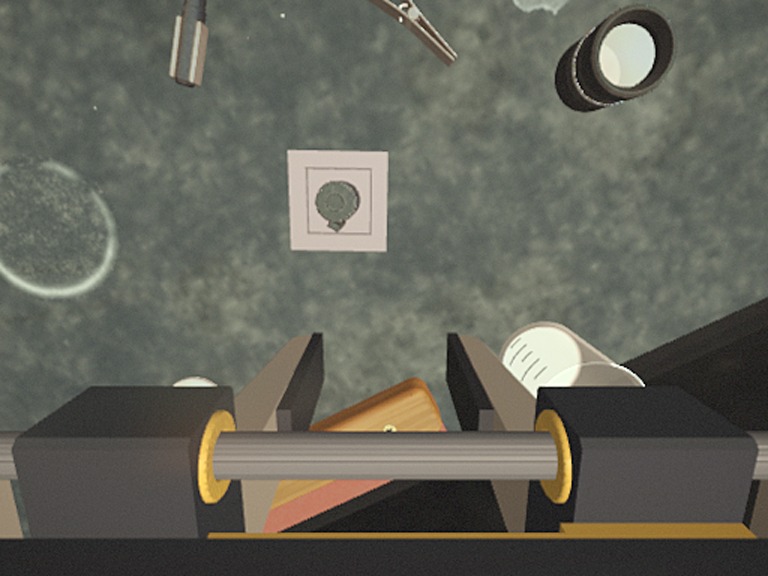

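```bash
python3 - <<'E'
from h import *
c=cam("wrist");s=readout.state();print(s["tcp_pos"])
for u0,u1,v in((592,673,52),): print("rim",toz(c,u0/1.5,v/1.5,58),toz(c,u1/1.5,v/1.5,58),"ctr",toz(c,632.5/1.5,52/1.5,58))
print("cass",toz(c,337/1.5,202/1.5,48),"block",toz(c,338/1.5,201/1.5,12), "beaker rim",toz(c,600/1.5,390/1.5,88),toz(c,545/1.5,360/1.5,0))
E
```

```text
[ 456.90477681 -279.93855271  148.9699907 ]
rim [ 617.24586089 -212.21345542   58.        ] [ 655.58559471 -232.03322416   58.        ] ctr [ 636.4117235  -222.12126976   58.        ]
cass [ 457.97717669 -218.22609759   48.        ] block [ 454.98851717 -217.57544802   12.        ] beaker rim [ 544.14882511 -378.43219765   88.        ] [ 537.10204994 -395.11916035    0.        ]
```

```bash
python3 -m crank '{"travel":[[0.036,0.012,0],[0.072,0.024,0],[0.108,0.036,0],[0.144,0.048,0],[0.179,0.058,0],[0.179,0.058,-0.02],[0.179,0.058,-0.04],[0.179,0.058,-0.06],[0.179,0.058,-0.06],[0.179,0.058,-0.06]],"dr":[[0,0,0],[0,0,0],[0,0,0],[0,0,0],[0,0,0],[0,0,0],[0,0,0],[0,0,0],[0,0,0],[0,0,0]],"gripper":[0.09,0.09,0.09,0.09,0.09,0.09,0.09,0.09,0.09,0.09]}' 15
python3 - <<'E'
from h import *
c=cam("wrist");crop(c,0,0,512,384,1.5,"l1.png");print(readout.state()["q"].round(2))
E
```

```text
clock: 9.65
tcp_pos: [635.9, -221.1, 88.4]
eef_rot: [-0.947, 1.551, -1.548]
contact_force: [0.7, -0.1, -0.1]
opening: 0.98
[-0.08  0.69  0.53  1.66 -0.42  0.91  0.14]
```

View pics/l1.png

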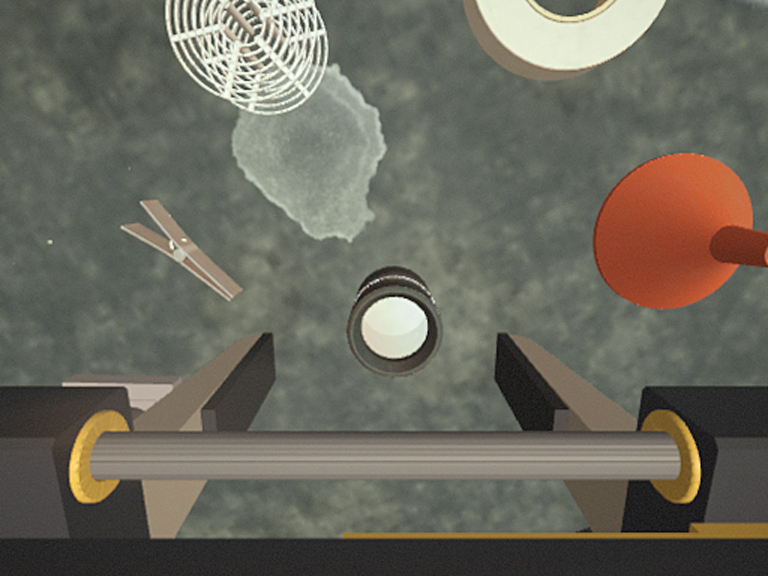

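```bash
python3 - <<'E'
from h import *
c=cam("wrist");s=readout.state();M=R.from_rotvec(s["eef_rot"]).as_matrix()
p=toz(c,395/1.5,327/1.5,58);print(p,s["tcp_pos"],M.T@(p-s["tcp_pos"]))
E
```

```text
[ 641.60010573 -222.66320578   58.        ] [ 636.8677666  -222.0041584    89.74363126] [-1.56319811 31.75027695  4.46808996]
```

```bash
python3 -m crank '{"travel":[[0.004,-0.001,0],[0.004,-0.001,-0.025],[0.004,-0.001,-0.05],[0.004,-0.001,-0.071],[0.004,-0.001,-0.071],[0.004,-0.001,-0.071],[0.004,-0.001,-0.071],[0.004,-0.001,-0.071],[0.004,-0.001,-0.071],[0.004,-0.001,-0.071]],"dr":[[0,0,0],[0,0,0],[0,0,0],[0,0,0],[0,0,0],[0,0,0],[0,0,0],[0,0,0],[0,0,0],[0,0,0]],"gripper":[0.09,0.09,0.09,0.09,0.08,0.07,0.06,0.05,0.04,0.035]}' 15
python3 -m crank '{"travel":[[0,0,0],[0,0,0],[0,0,0],[0,0,0.02],[0,0,0.05],[0,0,0.08],[0,0,0.11],[0,0,0.11],[0,0,0.11]],"dr":[[0,0,0],[0,0,0],[0,0,0],[0,0,0],[0,0,0],[0,0,0],[0,0,0],[0,0,0],[0,0,0]],"gripper":[0.03,0.03,0.03,0.03,0.03,0.03,0.03,0.03,0.03]}'
python3 - <<'E'
from h import *
c=cam("wrist");crop(c,0,0,512,384,1.5,"m1.png");s=readout.state();print(s["q"].round(2),s["opening"]*92)
E
```

```text
clock: 10.75
tcp_pos: [640.6, -223.3, 18.3]
eef_rot: [-0.945, 1.549, -1.55]
contact_force: [-0.2, -0.1, 4.0]
opening: 0.493
clock: 11.65
tcp_pos: [640.4, -223.3, 128.7]
eef_rot: [-0.944, 1.549, -1.55]
contact_force: [0.5, -1.0, -1.2]
opening: 0.492
[-0.09  0.65  0.55  1.63 -0.4   0.98  0.12] 45.04231524788792
```

View pics/m1.png

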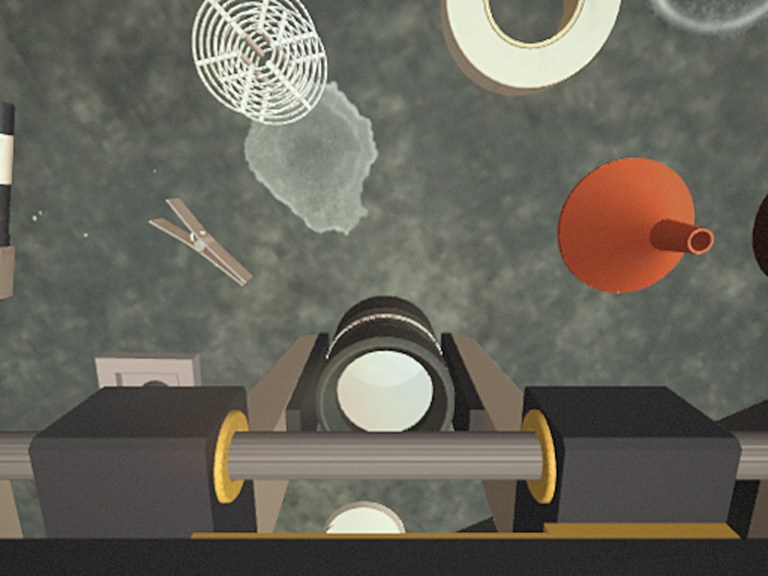

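```bash
python3 -m crank '{"travel":[[-0.002,0.025,0.01],[-0.006,0.06,0.01],[-0.009,0.095,0.01],[-0.012,0.13,0.01],[-0.016,0.165,0.01],[-0.019,0.2,0.01],[-0.022,0.235,0.01],[-0.026,0.27,0.01],[-0.03,0.3,0.01],[-0.03,0.3,0.01]],"dr":[[0,0,5],[0,0,10],[0,0,16],[0,0,22],[0,0,28],[0,0,34],[0,0,40],[0,0,46],[0,0,50],[0,0,50]],"gripper":[0.03,0.03,0.03,0.03,0.03,0.03,0.03,0.03,0.03,0.03]}'
python3 -m crank '{"travel":[[-0.003,0.03,0],[-0.006,0.06,0],[-0.009,0.09,0],[-0.009,0.09,0],[-0.009,0.09,0],[-0.009,0.09,0]],"dr":[[0,0,5],[0,0,10],[0,0,15],[0,0,20],[0,0,25],[0,0,25]],"gripper":[0.03,0.03,0.03,0.03,0.03,0.03]}'
python3 - <<'E'
from h import *
c=cam("wrist");crop(c,0,0,512,384,1.5,"n1.png");s=readout.state();print(s["q"].round(2),s["opening"]*92,R.from_rotvec(s["eef_rot"]).as_matrix().round(2).tolist())
t=cam("top");cv2.imwrite("pics/n2.png",t[0])
E
```

```text
clock: 12.7
tcp_pos: [608.2, 83.0, 135.8]
eef_rot: [-1.375, 0.908, -0.901]
contact_force: [0.9, -0.3, -0.8]
opening: 0.494
clock: 13.3
tcp_pos: [600.8, 168.7, 137.2]
eef_rot: [-1.494, 0.574, -0.572]
contact_force: [0.4, 0.1, -0.5]
opening: 0.489
[-0.48  0.51  0.21  1.75 -0.13  0.9   0.62] 45.10663888426898 [[0.74, -0.0, 0.67], [-0.67, 0.0, 0.74], [-0.0, -1.0, -0.0]]
```

View pics/n1.png

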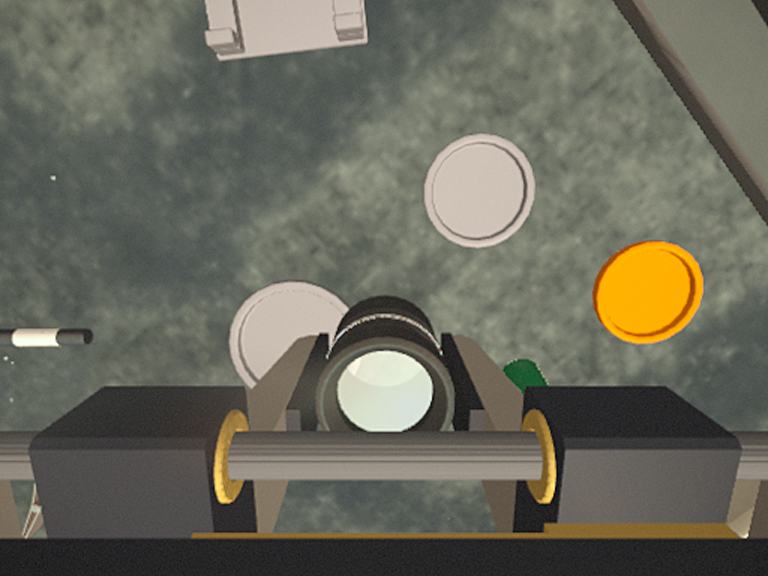

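View pics/n2.png

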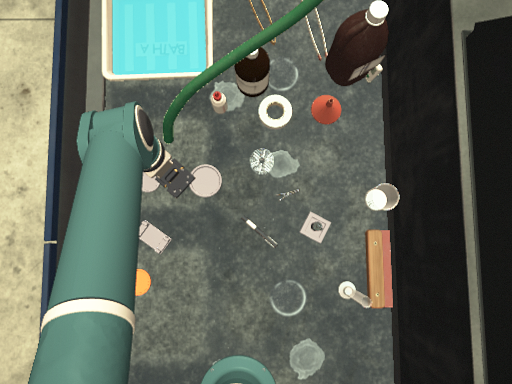

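```bash
python3 - <<'E'
from h import *
c=cam("wrist");s=readout.state()
p=toz(c,480/1.5,190.5/1.5,10);print(p,s["tcp_pos"],p-s["tcp_pos"], "L",toz(c,295/1.5,346/1.5,10))
E
```

```text
[595.20821375 255.66005593  10.        ] [601.11301284 167.27754975 137.4224918 ] [  -5.90479909   88.38250618 -127.4224918 ] L [590.33554792  90.9623445   10.        ]
```

```bash
python3 -m crank '{"travel":[[-0.002,0.03,0],[-0.004,0.06,0],[-0.006,0.088,0],[-0.006,0.088,-0.02],[-0.006,0.088,-0.05],[-0.006,0.088,-0.08],[-0.006,0.088,-0.08],[-0.006,0.088,-0.08]],"dr":[[0,0,0],[0,0,0],[0,0,0],[0,0,0],[0,0,0],[0,0,0],[0,0,0],[0,0,0]],"gripper":[0.03,0.03,0.03,0.03,0.03,0.03,0.03,0.03]}'
python3 - <<'E'
from h import *
c=cam("wrist");crop(c,0,0,512,384,1.5,"o1.png");s=readout.state();print(s["q"].round(2),s["tcp_pos"])
M=R.from_rotvec(s["eef_rot"]).as_matrix()
p=toz(c,385/1.5,392/1.5,s["tcp_pos"][2]+40);print(M.T@(p-s["tcp_pos"]))
E
```

```text
clock: 14.25
tcp_pos: [595.2, 254.7, 57.6]
eef_rot: [-1.493, 0.577, -0.576]
contact_force: [-0.2, 0.5, 0.2]
opening: 0.492
[-0.59  0.65  0.18  1.72 -0.15  0.79  0.5 ] [596.09940692 254.99074621  58.75398777]
[ -4.81104113 -40.00519668  -1.19051097]
```

View pics/o1.png

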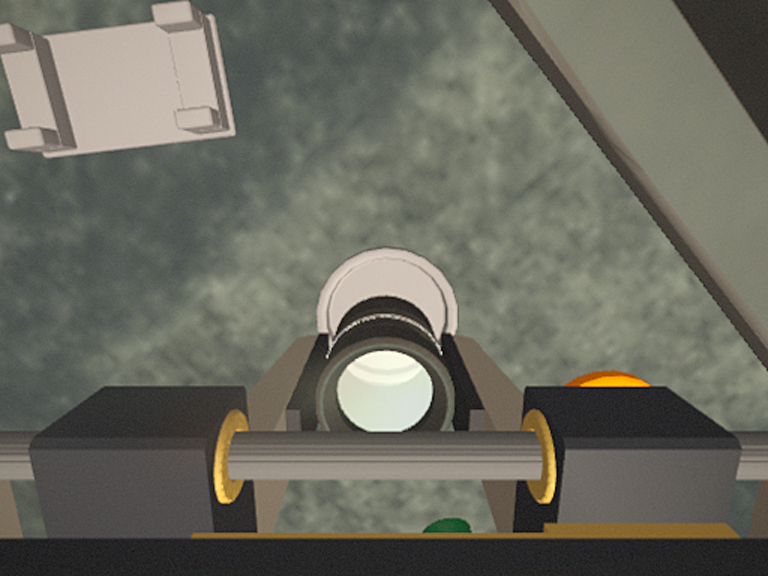

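```bash
python3 - <<'E'
from h import *
c=cam("wrist");s=readout.state();M=R.from_rotvec(s["eef_rot"]).as_matrix()
t=toz(c,387/1.5,247/1.5,10);l=toz(c,318/1.5,310/1.5,10);r=toz(c,457/1.5,310/1.5,10)
print(np.linalg.norm(l-r),t+36.5*M[:,0],M.T@(t+36.5*M[:,0]-s["tcp_pos"]))
E
```

```text
70.83552716547453 [595.75154809 256.26154392  10.04118673] [-1.33092967 49.33061374  0.15850567]
```

```bash
python3 -m crank '{"travel":[[0.002,-0.002,-0.015],[0.002,-0.002,-0.03],[0.002,-0.002,-0.035],[0.002,-0.002,-0.035],[0.002,-0.002,-0.035]],"dr":[[0,0,0],[0,0,0],[0,0,0],[0,0,0],[0,0,0]],"gripper":[0.03,0.03,0.03,0.03,0.03]}'
python3 - <<'E'
from h import *
c=cam("wrist");crop(c,0,0,512,384,1.5,"p1.png")
E
```

```text
clock: 14.85
tcp_pos: [597.0, 252.6, 21.9]
eef_rot: [-1.493, 0.577, -0.576]
contact_force: [0.1, 0.1, -1.0]
opening: 0.49
```

View pics/p1.png

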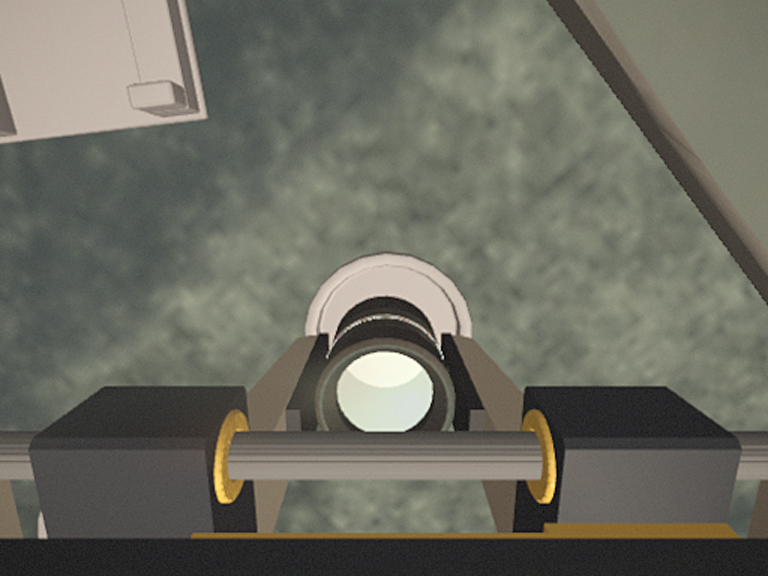

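```bash
python3 -m crank '{"travel":[[0,0,-0.001],[0,0,-0.001],[0,0,-0.001],[0,0,-0.001],[0,0,0],[0,0,0.03],[0,0,0.06],[0,0,0.1],[0.02,-0.02,0.12],[0.04,-0.04,0.12]],"dr":[[0,0,0],[0,0,0],[0,0,0],[0,0,0],[0,0,0],[0,0,0],[0,0,0],[0,0,0],[0,0,0],[0,0,0]],"gripper":[0.045,0.06,0.075,0.075,0.075,0.075,0.075,0.075,0.075,0.075]}'
python3 -m crank '{"travel":[[0,0,0],[0,0,0]],"dr":[[0,0,0],[0,0,0]],"gripper":[0.09,0.09]}'
python3 - <<'E'
from h import *
c=cam("wrist");crop(c,0,0,512,384,1.5,"q1.png");s=readout.state();print(s["q"].round(2),s["tcp_pos"])
E
```

```text
clock: 15.9
tcp_pos: [639.6, 214.2, 147.3]
eef_rot: [-1.488, 0.57, -0.578]
contact_force: [0.6, -0.2, -0.7]
opening: 0.814
clock: 16.1
tcp_pos: [637.2, 212.1, 142.4]
eef_rot: [-1.493, 0.578, -0.577]
contact_force: [-0.1, 0.4, -0.3]
opening: 0.963
[-0.52  0.58  0.21  1.62 -0.14  0.96  0.57] [636.45732189 213.29828056 142.123288  ]
```

View pics/q1.png

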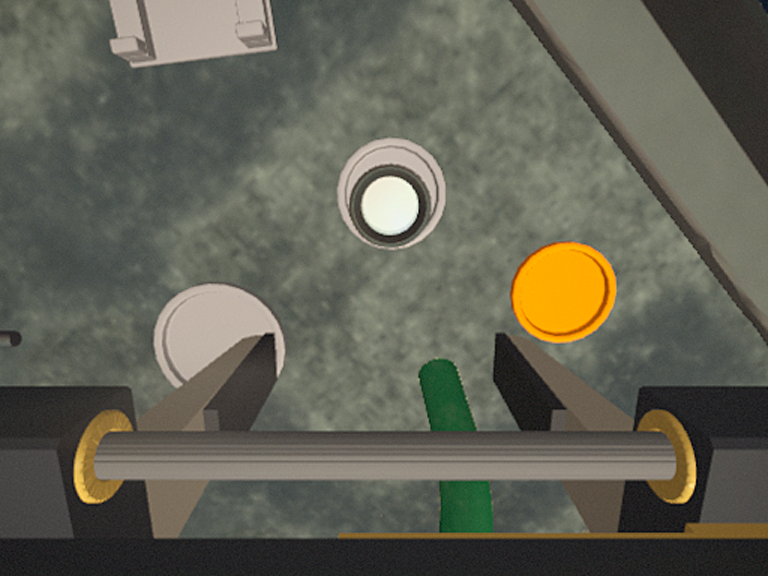

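```bash
python3 - <<'E'
from h import *
c=cam("wrist")
d=toz(c,391.5/1.5,193.5/1.5,10);
for z in(62,):
  l=toz(c,390/1.5,206/1.5,z);print(d,l,np.linalg.norm((l-d)[:2]))
print("dishL",toz(c,220/1.5,349/1.5,10))
E
```

```text
[593.47417452 257.51993852  10.        ] [596.55428944 252.61366122  62.        ] 5.792984109299764
dishL [591.669467    93.02454038  10.        ]
```

```bash
python3 -m crank '{"travel":[[-0.02,-0.028,0],[-0.04,-0.056,0],[-0.06,-0.084,0],[-0.08,-0.112,0],[-0.1,-0.14,0],[-0.12,-0.168,0],[-0.14,-0.196,0],[-0.16,-0.224,0],[-0.18,-0.252,0],[-0.193,-0.271,0]],"dr":[[0,0,-8],[0,0,-16],[0,0,-24],[0,0,-32],[0,0,-40],[0,0,-48],[0,0,-56],[0,0,-64],[0,0,-72],[0,0,-80]],"gripper":[0.09,0.09,0.09,0.09,0.09,0.09,0.09,0.09,0.09,0.09]}'
python3 -m crank '{"travel":[[0,0,0],[0,0,0],[0,0,0]],"dr":[[0,0,-7],[0,0,-7],[0,0,-7]],"gripper":[0.05,0.05,0.05]}'
python3 - <<'E'
from h import *
c=cam("wrist");crop(c,0,0,512,384,1.5,"r1.png");s=readout.state();print(s["q"].round(2),s["tcp_pos"],R.from_rotvec(s["eef_rot"]).as_matrix().round(2).tolist())
t=cam("top");crop(t,110,120,310,270,4,"r2.png")
E
```

```text
clock: 17.2
tcp_pos: [442.3, -58.6, 142.4]
eef_rot: [-0.886, 1.615, -1.613]
contact_force: [0.3, -0.2, 0.3]
opening: 0.979
clock: 17.5
tcp_pos: [444.3, -57.0, 142.5]
eef_rot: [-0.807, 1.69, -1.689]
contact_force: [-0.6, -0.0, -0.1]
opening: 0.741
[-0.51  0.25  0.65  2.18 -0.22  0.77 -0.4 ] [444.40075857 -57.09725997 142.49079638] [[-0.63, -0.0, 0.78], [-0.78, 0.0, -0.63], [-0.0, -1.0, -0.0]]
```

View pics/r1.png

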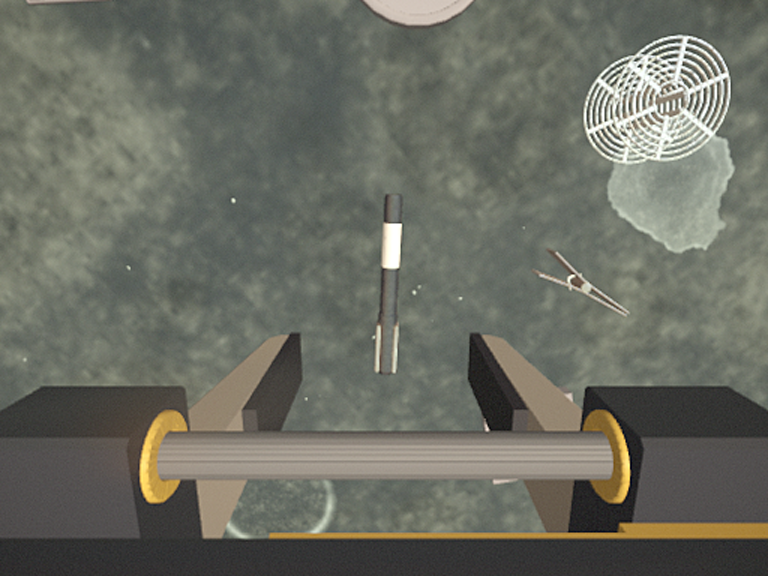

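View pics/r2.png

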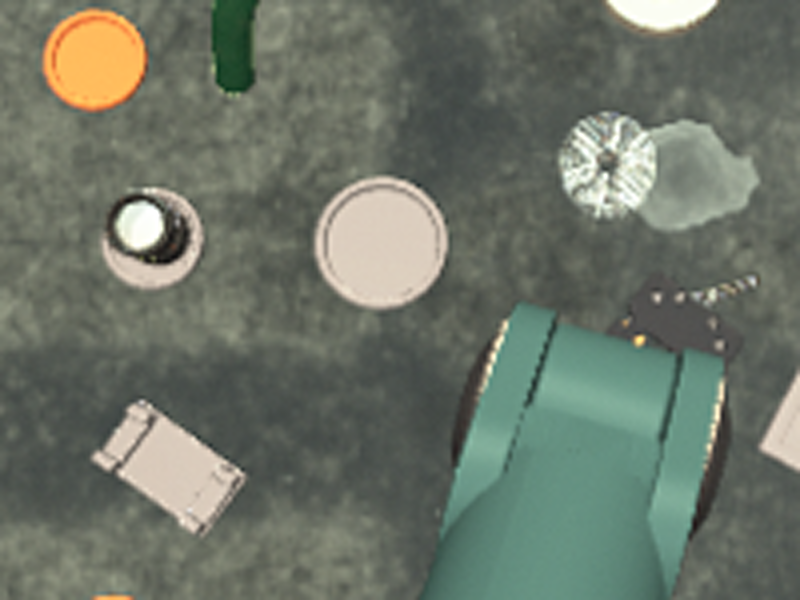

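```bash
python3 - <<'E'
from h import *
t=cam("top");d=toz(t,148.2,179.5,10);l=toz(t,144.6,176.7,62);print("dish",d,"loupe",l,l-d)
c=cam("wrist");s=readout.state();M=R.from_rotvec(s["eef_rot"]).as_matrix()
a=toz(c,393.5/1.5,194/1.5,7);b=toz(c,386/1.5,374/1.5,7);m=(a+b)/2;print(a,b,np.linalg.norm(a-b),m,M.T@(m-s["tcp_pos"]),M.T@((b-a)/np.linalg.norm(b-a)))
E
```

```text
dish [591.97716559 253.4095101   10.        ] loupe [591.94903213 247.94193202  62.        ] [-2.81334656e-02 -5.46757808e+00  5.20000000e+01]
[487.35531091 -14.52140793   7.        ] [ 401.90601229 -112.14126192    7.        ] 129.73518615826492 [444.6306616  -63.33133492   7.        ] [  4.21598038 135.48797056   3.77014107] [ 9.99314071e-01  1.87804994e-04 -3.70317765e-02]
```

```bash
python3 -m crank '{"travel":[[0,-0.006,-0.03],[0,-0.006,-0.06],[0,-0.006,-0.09],[0,-0.006,-0.12],[0,-0.006,-0.13],[0,-0.006,-0.137],[0,-0.006,-0.137],[0,-0.006,-0.137],[0,-0.006,-0.137],[0,-0.006,-0.137]],"dr":[[0,0,-2],[0,0,-2],[0,0,-2],[0,0,-2],[0,0,-2],[0,0,-2],[0,0,-2],[0,0,-2],[0,0,-2],[0,0,-2]],"gripper":[0.05,0.05,0.05,0.05,0.05,0.05,0.05,0.04,0.03,0.02]}' 10
python3 - <<'E'
from h import *
c=cam("wrist");crop(c,0,0,512,384,1.5,"s1.png");s=readout.state();print(s["q"].round(2),s["tcp_pos"],s["opening"]*92)
E
```

```text
clock: 18.7
tcp_pos: [444.9, -64.1, 6.4]
eef_rot: [-0.777, 1.715, -1.716]
contact_force: [-0.4, 0.5, 0.8]
opening: 0.304
[-0.31  0.53  0.46  2.23 -0.51  0.48 -0.17] [444.80966597 -64.09299423   6.27603452] 23.850157712992416
```

View pics/s1.png

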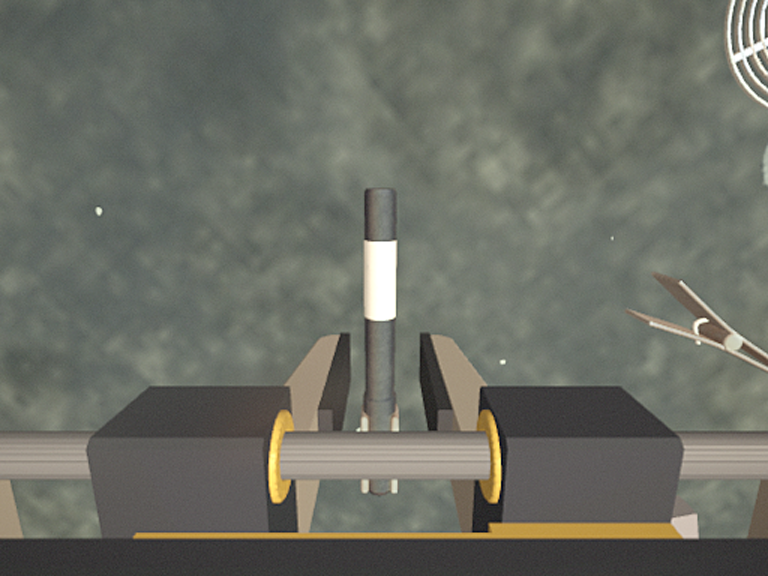

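```bash
python3 - <<'E'
from h import *
c=cam("wrist");s=readout.state();M=R.from_rotvec(s["eef_rot"]).as_matrix()
for v in(188,494): print(M.T@(toz(c,380.5/1.5,v/1.5,7)-s["tcp_pos"]))
E
python3 -m crank '{"travel":[[0,0,-0.002],[0,0,-0.002],[0,0,-0.002],[0,0,-0.002],[0,0,-0.002],[0,0,0.03],[0,0,0.06],[0,0,0.1],[0,0,0.1],[0,0,0.1]],"dr":[[0,0,0],[0,0,0],[0,0,0],[0,0,0],[0,0,0],[0,0,0],[0,0,0],[0,0,0],[0,0,0],[0,0,0]],"gripper":[0.015,0.005,0.005,0.005,0.005,0.005,0.005,0.005,0.005,0.005]}' 12
python3 - <<'E'
from h import *
c=cam("wrist");crop(c,0,0,512,384,1.5,"t1.png");s=readout.state();print(s["q"].round(2),s["tcp_pos"],s["opening"]*92)
E
```

```text
[-65.79803227  -0.80470843  -1.29430744]
[65.09703102 -0.91851508 -1.57649399]
clock: 19.8
tcp_pos: [444.6, -63.8, 106.0]
eef_rot: [-0.777, 1.715, -1.715]
contact_force: [0.5, 0.4, -0.4]
opening: 0.142
[-0.48  0.33  0.64  2.2  -0.31  0.69 -0.34] [443.83140177 -63.85707828 105.20924651] 12.831357589665428
```

View pics/t1.png

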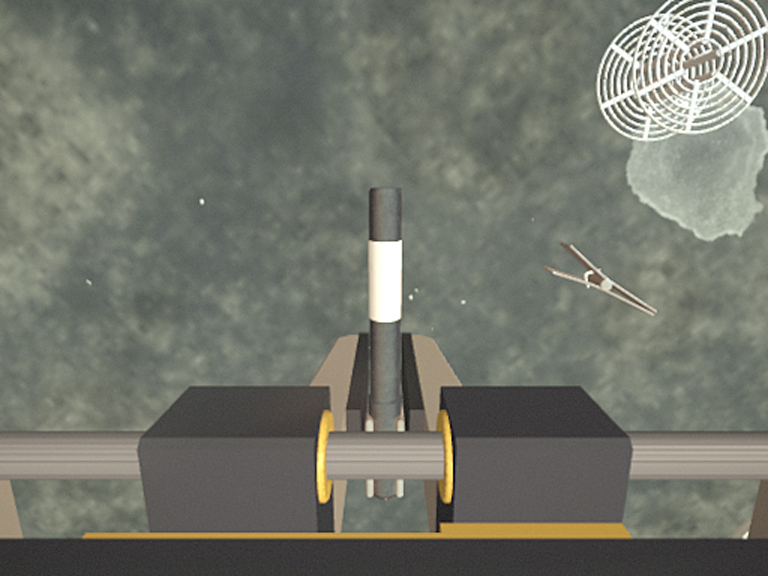

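```bash
python3 -m crank '{"travel":[[-0.001,0.025,0],[-0.003,0.06,0],[-0.005,0.095,0],[-0.006,0.13,0],[-0.008,0.165,0],[-0.01,0.2,0],[-0.012,0.23,0],[-0.012,0.25,0],[-0.012,0.25,0],[-0.012,0.25,0]],"dr":[[0,0,0],[0,0,0],[0,0,1],[0,0,2],[0,0,3],[0,0,4],[0,0,5],[0,0,5],[0,0,5],[0,0,5]],"gripper":[0.005,0.005,0.005,0.005,0.005,0.005,0.005,0.005,0.005,0.005]}'
python3 - <<'E'
from h import *
c=cam("wrist");crop(c,0,0,512,384,1.5,"u1.png");s=readout.state();print(s["q"].round(2),s["tcp_pos"],s["opening"]*92)
E
```

```text
clock: 20.85
tcp_pos: [431.4, 184.7, 104.3]
eef_rot: [-0.844, 1.658, -1.659]
contact_force: [-0.3, -0.1, -1.5]
opening: 0.144
[-0.94  0.36  0.55  2.15 -0.28  0.71 -0.83] [431.66191526 184.11044329 104.6421113 ] 12.966187428131995
```

View pics/u1.png

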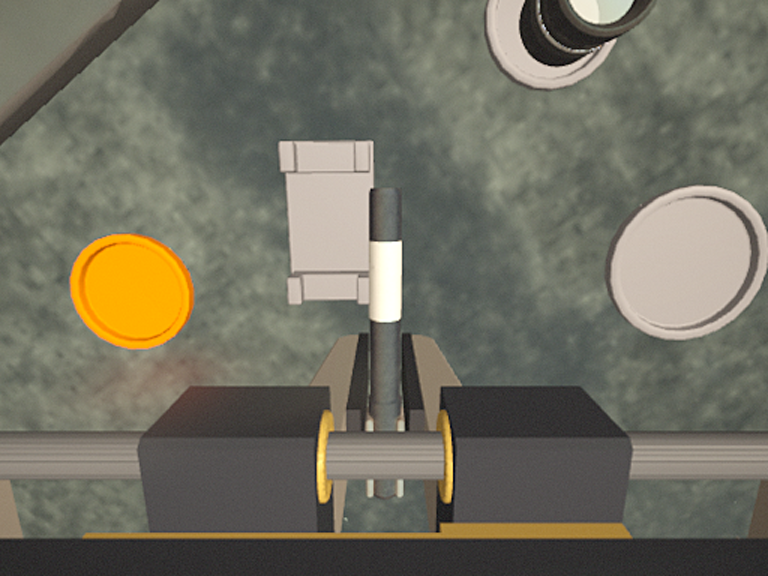

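```bash
python3 - <<'E'
from h import *
c=cam("wrist");s=readout.state();M=R.from_rotvec(s["eef_rot"]).as_matrix()
q=lambda u,v:toz(c,u/1.5,v/1.5,26)
fl,fr,nl,nr=q(279,142),q(371,141),q(289,303),q(370,302)
print(np.linalg.norm(fl-fr),np.linalg.norm(nl-nr),np.linalg.norm((fl+fr-nl-nr)/2))
f,n=(fl+fr)/2,(nl+nr)/2;m=(f+n)/2;print(m,np.degrees(np.arctan2(*(f-n)[1::-1])),"base",toz(c,331/1.5,222/1.5,4))
print("toolx ang",np.degrees(np.arctan2(-M[1,0],-M[0,0])),s["tcp_pos"],m-s["tcp_pos"])
cv2.imwrite("pics/v.png",cv2.resize(c[0][85:215,180:260],None,fx=6,fy=4.5))
E
```

```text
48.58002450578959 46.71308992811612 88.05659127281065
[432.70578768 238.59994793  26.        ] 53.50708112840911 base [432.32632648 238.92848353   4.        ]
toolx ang 53.660586356020005 [431.87698073 183.96033134 104.89570436] [  0.82880695  54.63961659 -78.89570436]
```

View pics/v.png

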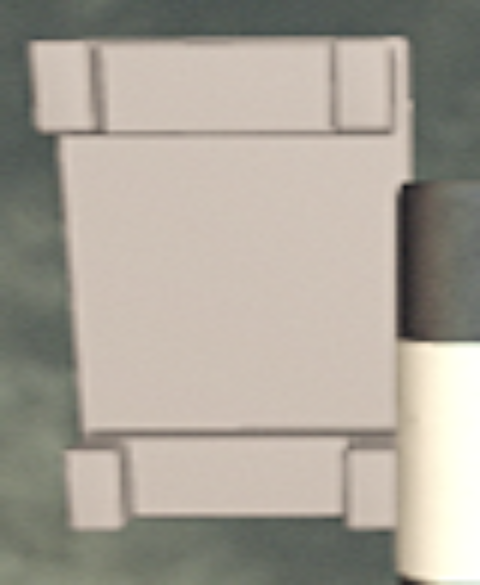

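```bash
python3 - <<'E'
from h import *
c=cam("wrist");s=readout.state();M=R.from_rotvec(s["eef_rot"]).as_matrix()
f=toz(c,215.5,85+40/4.5,26);n=toz(c,218.9,85+527/4.5,26);print(np.linalg.norm(f-n),(f+n)/2,np.degrees(np.arctan2(*(f-n)[1::-1])))
E
```

```text
88.88618072745828 [432.31119732 238.92330253  26.        ] 53.62090368006346
```

```bash
python3 -m crank '{"travel":[[0,0.02,0],[0,0.04,0],[0,0.055,0],[0,0.055,-0.02],[0,0.055,-0.045],[0,0.055,-0.065],[0,0.055,-0.065],[0,0.055,-0.065]],"dr":[[0,0,0],[0,0,0],[0,0,0],[0,0,0],[0,0,0],[0,0,0],[0,0,0],[0,0,0]],"gripper":[0.005,0.005,0.005,0.005,0.005,0.005,0.005,0.005]}'
python3 - <<'E'
from h import *
c=cam("wrist");crop(c,0,0,512,384,1.5,"w1.png");s=readout.state();print(s["q"].round(2),s["tcp_pos"],s["opening"]*92)
E
```

```text
clock: 21.8
tcp_pos: [432.5, 240.0, 40.7]
eef_rot: [-0.84, 1.658, -1.659]
contact_force: [-1.0, -0.3, -0.2]
opening: 0.142
[-0.95  0.51  0.46  2.12 -0.39  0.6  -0.84] [432.92502679 240.45612817  41.28030626] 13.214826020525532
```

View pics/w1.png

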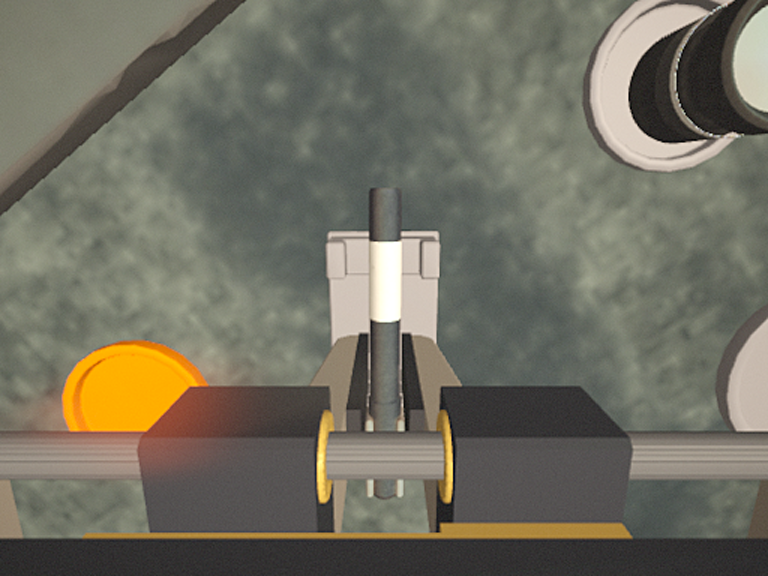

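```bash
python3 -m crank '{"travel":[[0,0,-0.01],[0,0,-0.018],[0,0,-0.021],[0,0,-0.021],[0,0,-0.021],[0,0,-0.021],[0,0,-0.021],[0,0,-0.021]],"dr":[[0,0,0],[0,0,0],[0,0,0],[0,0,0],[0,0,0],[0,0,0],[0,0,0],[0,0,0]],"gripper":[0.005,0.005,0.005,0.005,0.015,0.02,0.03,0.04]}'
python3 -m crank '{"travel":[[0,0,0],[0,0,0.015],[0,0,0.04],[0,0,0.075],[0,0,0.11],[-0.01,-0.03,0.13],[0,-0.06,0.14],[0,-0.06,0.14]],"dr":[[0,0,0],[0,0,0],[0,0,0],[0,0,0],[0,0,0],[0,0,0],[0,0,0],[0,0,0]],"gripper":[0.04,0.04,0.04,0.04,0.04,0.04,0.04,0.04]}'
python3 - <<'E'
from h import *
c=cam("wrist");crop(c,0,0,512,384,1.5,"x1.png");s=readout.state();print(s["q"].round(2),s["tcp_pos"],s["opening"]*92)
E
```

```text
clock: 22.65
tcp_pos: [432.4, 240.9, 19.8]
eef_rot: [-0.84, 1.658, -1.657]
contact_force: [-0.2, 0.1, 0.5]
opening: 0.372
clock: 23.45
tcp_pos: [433.9, 177.8, 161.5]
eef_rot: [-0.833, 1.661, -1.66]
contact_force: [-0.0, 0.4, -0.0]
opening: 0.433
[-1.    0.25  0.62  2.12 -0.2   0.82 -0.89] [433.04615541 179.64240557 160.56981659] 40.24708788775203
```

View pics/x1.png

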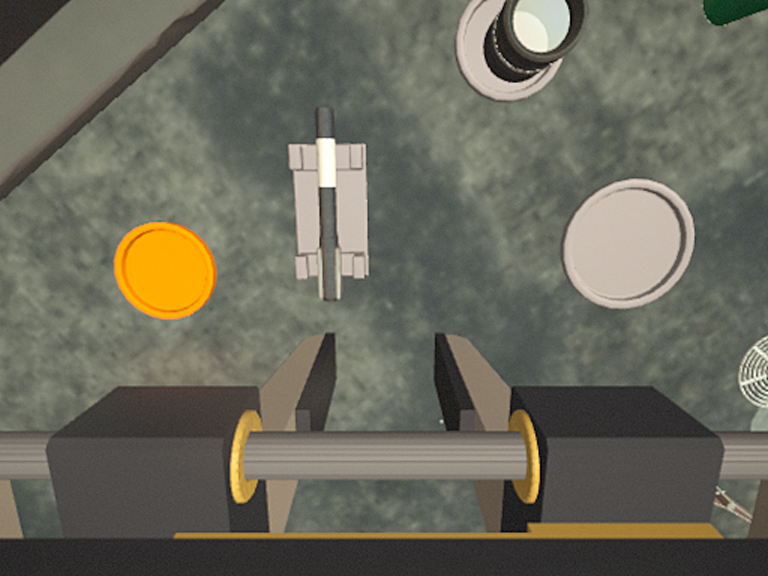

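```bash
python3 - <<'E'
from h import *
c=cam("wrist")
q=lambda u,v,z:toz(c,u/1.5,v/1.5,z)
a,b=q(325,107,22),q(330,299,20);print(a,b,np.linalg.norm(a-b),"marker",(a+b)/2)
f,n=q(327,144,26),q(331.5,279,26);print("rest",(f+n)/2,np.linalg.norm(f-n))
d=q(509.5,48,10);l=q(541,24,62);print(d,l)
E
```

```text
[470.91457061 295.0638658   22.        ] [394.06858144 192.2433362   20.        ] 128.37977783693077 marker [432.49157603 243.653601    21.        ]
rest [431.71326369 239.83784709  26.        ] 89.41742975533111
[589.67512628 254.31170566  10.        ] [590.6707326  250.80220162  62.        ]
```

```bash
python3 -m crank '{"travel":[[0.02,-0.025,0],[0.045,-0.054,0],[0.07,-0.084,0],[0.095,-0.114,0],[0.12,-0.144,0],[0.145,-0.174,0],[0.17,-0.204,0],[0.195,-0.234,0],[0.209,-0.25,-0.02],[0.209,-0.25,-0.03]],"dr":[[0,0,0],[0,0,0],[0,0,0],[0,0,0],[0,0,0],[0,0,0],[0,0,0],[0,0,0],[0,0,0],[0,0,0]],"gripper":[0.091,0.091,0.091,0.091,0.091,0.091,0.091,0.091,0.091,0.091]}'
python3 -m crank '{"travel":[[0,0,0],[0,0,0]],"dr":[[0,0,0],[0,0,0]],"gripper":[0.091,0.091]}'
python3 - <<'E'
from h import *
c=cam("wrist");crop(c,0,0,512,384,1.5,"y1.png");s=readout.state();print(s["q"].round(2),s["tcp_pos"],s["opening"]*92)
E
```

```text
clock: 24.55
tcp_pos: [641.6, -71.3, 127.0]
eef_rot: [-0.842, 1.66, -1.661]
contact_force: [0.0, 0.5, -0.3]
opening: 0.991
clock: 24.75
tcp_pos: [640.5, -67.1, 128.8]
eef_rot: [-0.844, 1.658, -1.655]
contact_force: [0.2, -0.0, -0.7]
opening: 0.989
[-0.38  0.61  0.61  1.72 -0.41  0.95 -0.24] [640.95527335 -67.16206768 129.62137647] 91.0019866859526
```

View pics/y1.png

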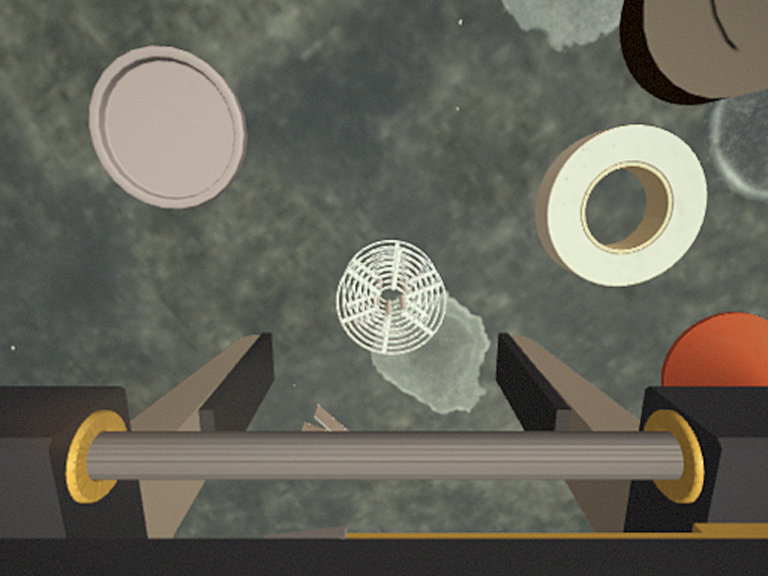

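```bash
python3 - <<'E'
from h import *
c=cam("wrist");s=readout.state();M=R.from_rotvec(s["eef_rot"]).as_matrix()
q=lambda u,v,z:toz(c,u/1.5,v/1.5,z)
p=q(391.5,300,40);print(np.linalg.norm(q(337,300,40)-q(446,300,40)),p,s["tcp_pos"],M.T@(p-s["tcp_pos"]),M.round(2).tolist())
im=c[0];g=cv2.inRange(im,(150,160,150),(255,255,255));g[:,300:]=0;g[:150]=0;g[245:]=0;g[:,:215]=0
ys,xs=np.nonzero(g);print(xs.min()*1.5,xs.max()*1.5,ys.min()*1.5,ys.max()*1.5)
E
```

```text
65.53092252786388 [644.02523988 -70.24667584  40.        ] [641.23998451 -67.40660256 130.09701772] [ 0.73681087 90.0957764   3.93756901] [[-0.59, 0.0, 0.81], [-0.81, 0.0, -0.59], [-0.0, -1.0, -0.0]]
334.5 448.5 240.0 363.0
```

```bash
python3 -m crank '{"travel":[[0.002,-0.003,-0.02],[0.002,-0.003,-0.045],[0.002,-0.003,-0.065],[0.002,-0.003,-0.065],[0.002,-0.003,-0.065]],"dr":[[0,0,0],[0,0,0],[0,0,0],[0,0,0],[0,0,0]],"gripper":[0.091,0.091,0.091,0.091,0.091]}'
python3 - <<'E'
from h import *
c=cam("wrist");crop(c,0,0,512,384,1.5,"z1.png");s=readout.state();print(s["q"].round(2),s["tcp_pos"],s["opening"]*92)
E
```

```text
clock: 25.35
tcp_pos: [643.6, -71.6, 65.5]
eef_rot: [-0.84, 1.657, -1.657]
contact_force: [1.1, -0.8, 0.7]
opening: 0.987
[-0.34  0.69  0.56  1.74 -0.47  0.85 -0.19] [644.10128577 -71.81482295  66.10197213] 90.81414229194372
```

View pics/z1.png

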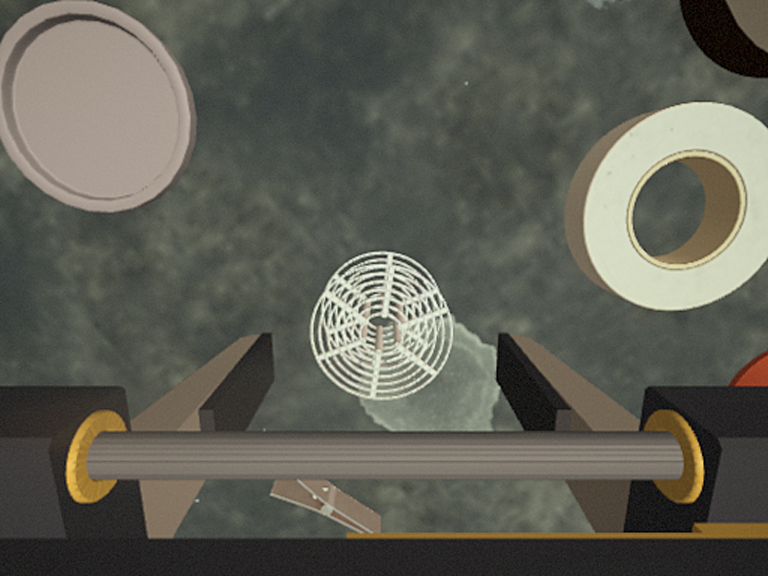

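```bash
python3 -m crank '{"travel":[[0,0.001,-0.025],[0,0.001,-0.045],[0,0.001,-0.054],[0,0.001,-0.054],[0,0.001,-0.054],[0,0.001,-0.054],[0,0.001,-0.054],[0,0.001,-0.054],[0,0.001,-0.054],[0,0.001,-0.054]],"dr":[[0,0,0],[0,0,0],[0,0,0],[0,0,0],[0,0,0],[0,0,0],[0,0,0],[0,0,0],[0,0,0],[0,0,0]],"gripper":[0.091,0.091,0.091,0.091,0.08,0.07,0.06,0.055,0.05,0.05]}' 15
python3 -m crank '{"travel":[[0,0,0],[0,0,0.02],[0,0,0.05],[0,0,0.08],[0,0,0.1],[0,0,0.1],[0,0,0.1]],"dr":[[0,0,0],[0,0,0],[0,0,0],[0,0,0],[0,0,0],[0,0,0],[0,0,0]],"gripper":[0.05,0.05,0.05,0.05,0.05,0.05,0.05]}'
python3 - <<'E'
from h import *
c=cam("wrist");crop(c,0,0,512,384,1.5,"za.png");s=readout.state();print(s["q"].round(2),s["tcp_pos"],s["opening"]*92)
E
```

```text
clock: 26.4
tcp_pos: [643.8, -71.3, 11.5]
eef_rot: [-0.84, 1.657, -1.658]
contact_force: [-1.2, 0.2, 6.3]
opening: 0.72
clock: 27.1
tcp_pos: [642.9, -71.0, 110.1]
eef_rot: [-0.841, 1.658, -1.657]
contact_force: [0.8, -0.6, -0.8]
opening: 0.718
[-0.36  0.64  0.59  1.72 -0.43  0.92 -0.22] [642.39466242 -70.88474467 109.34807685] 65.72829633432298
```

View pics/za.png

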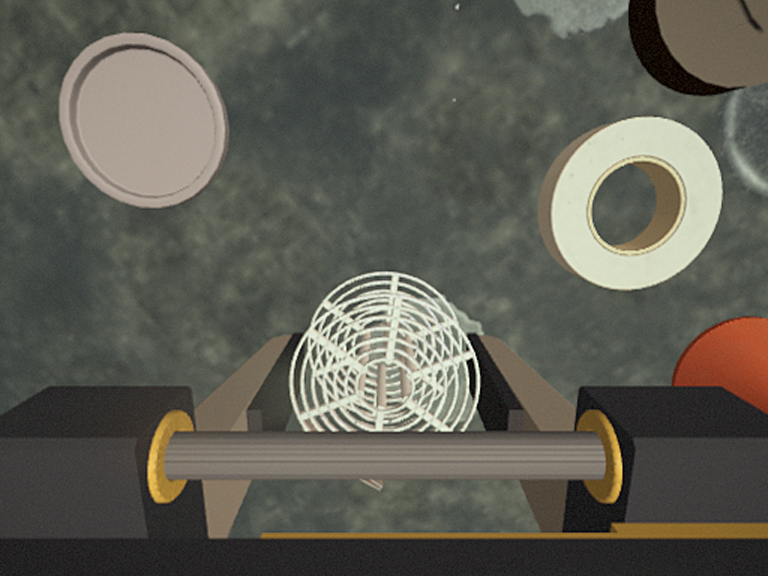

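```bash
python3 - <<'E'
from h import *
c=cam("wrist");s=readout.state();M=R.from_rotvec(s["eef_rot"]).as_matrix()
p=toz(c,385/1.5,367/1.5,s["tcp_pos"][2]+28.5);print(M.T@(p-s["tcp_pos"]))
p=toz(c,385/1.5,380/1.5,s["tcp_pos"][2]+28.5);print("cass",M.T@(p-s["tcp_pos"]))
d=toz(c,144/1.5,120.5/1.5,10);print(d,d-s["tcp_pos"])
E
```

```text
[ -6.74145967 -28.5103933    0.25932798]
cass [ -1.93451885 -28.50344447   0.26072189]
[592.68042984  91.63795512  10.        ] [-49.50784612 162.58939254 -98.97382015]
```

```bash
python3 -m crank '{"travel":[[-0.008,0.025,0],[-0.018,0.055,0],[-0.028,0.085,0],[-0.038,0.115,0],[-0.048,0.145,0],[-0.052,0.161,0],[-0.052,0.161,-0.03],[-0.052,0.161,-0.06],[-0.052,0.161,-0.06],[-0.052,0.161,-0.06]],"dr":[[0,0,0],[0,0,0],[0,0,0],[0,0,0],[0,0,0],[0,0,0],[0,0,0],[0,0,0],[0,0,0],[0,0,0]],"gripper":[0.05,0.05,0.05,0.05,0.05,0.05,0.05,0.05,0.05,0.05]}'
python3 - <<'E'
from h import *
c=cam("wrist");crop(c,0,0,512,384,1.5,"zb.png");s=readout.state();print(s["q"].round(2),s["tcp_pos"],s["opening"]*92)
E
```

```text
clock: 28.2
tcp_pos: [591.1, 88.6, 50.2]
eef_rot: [-0.842, 1.658, -1.66]
contact_force: [0.6, 0.5, -0.6]
opening: 0.712
[-0.61  0.64  0.55  1.87 -0.47  0.76 -0.44] [591.98746202  88.78006766  51.18766118] 65.71514702252051
```

View pics/zb.png

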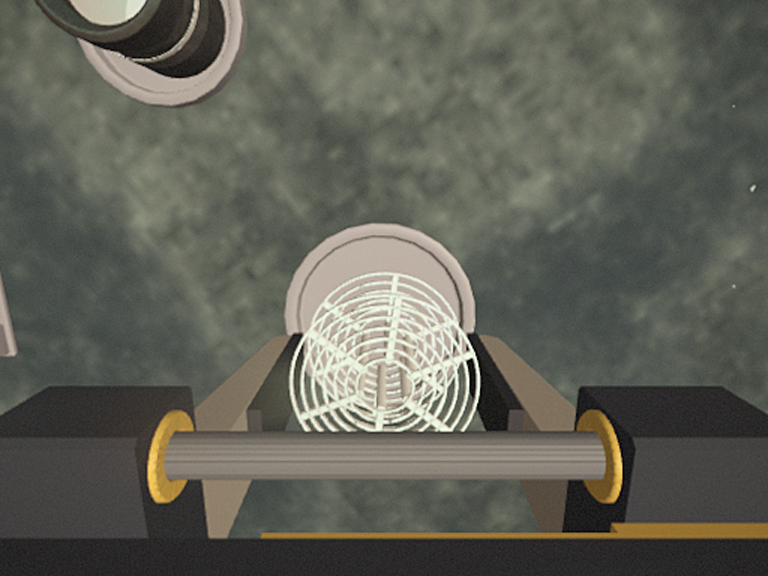

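```bash
python3 - <<'E'
from h import *
c=cam("wrist");s=readout.state();M=R.from_rotvec(s["eef_rot"]).as_matrix()
t=toz(c,381/1.5,223/1.5,10);l=toz(c,286/1.5,300/1.5,10);r=toz(c,475/1.5,300/1.5,10)
print(np.linalg.norm(l-r),M.T@(t+47.5*M[:,0]-s["tcp_pos"]))
E
```

```text
92.41811637708126 [-1.37103808 41.76922121 -1.77370235]
```

```bash
python3 -m crank '{"travel":[[-0.002,0,-0.015],[-0.002,0,-0.028],[-0.002,0,-0.034],[-0.002,0,-0.034],[-0.002,0,-0.034]],"dr":[[0,0,0],[0,0,0],[0,0,0],[0,0,0],[0,0,0]],"gripper":[0.05,0.05,0.05,0.05,0.05]}'
python3 -m crank '{"travel":[[0,0,-0.001],[0,0,-0.001],[0,0,-0.001],[0,0,-0.001],[0,0,0],[0,0,0.03],[0,0,0.06],[0,0,0.1],[-0.01,-0.02,0.12],[-0.03,-0.04,0.12]],"dr":[[0,0,0],[0,0,0],[0,0,0],[0,0,0],[0,0,0],[0,0,0],[0,0,0],[0,0,0],[0,0,0],[0,0,0]],"gripper":[0.07,0.08,0.09,0.09,0.09,0.09,0.09,0.09,0.09,0.09]}'
python3 -m crank '{"travel":[[0,0,0],[0,0,0]],"dr":[[0,0,0],[0,0,0]],"gripper":[0.09,0.09]}'
python3 - <<'E'
from h import *
c=cam("wrist");crop(c,0,0,512,384,1.5,"zc.png");s=readout.state();print(s["q"].round(2),s["tcp_pos"],s["opening"]*92)
E
```

```text
clock: 28.8
tcp_pos: [589.2, 89.6, 16.2]
eef_rot: [-0.841, 1.658, -1.658]
contact_force: [1.3, 0.1, -1.1]
opening: 0.714
clock: 29.8
tcp_pos: [562.2, 49.7, 139.9]
eef_rot: [-0.834, 1.653, -1.657]
contact_force: [-0.6, -0.5, 0.2]
opening: 0.979
clock: 30.0
tcp_pos: [559.2, 49.8, 136.9]
eef_rot: [-0.839, 1.658, -1.658]
contact_force: [-0.2, 0.3, -0.1]
opening: 0.981
[-0.65  0.47  0.64  1.92 -0.36  0.87 -0.45] [559.52589017  50.41084377 136.68380433] 90.18434877706909
```

View pics/zc.png

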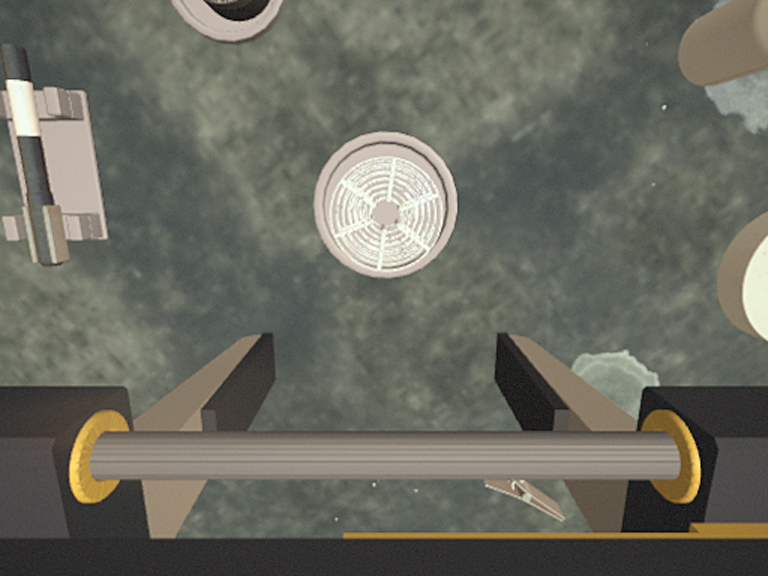

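```bash
python3 - <<'E'
from h import *
c=cam("wrist")
q=lambda u,v,z:toz(c,u/1.5,v/1.5,z)
d=q(386,204.5,10);r=q(388,214,44);print(d,r,r-d)
t=cam("top");crop(t,110,120,310,270,4,"zd.png")
e=cam("scene");crop(e,140,160,300,280,5,"ze.png")
E
```

```text
[592.40522633  93.26744432  10.        ] [590.91329185  89.5523033   44.        ] [-1.49193448 -3.71514102 34.        ]
```

View pics/zd.png

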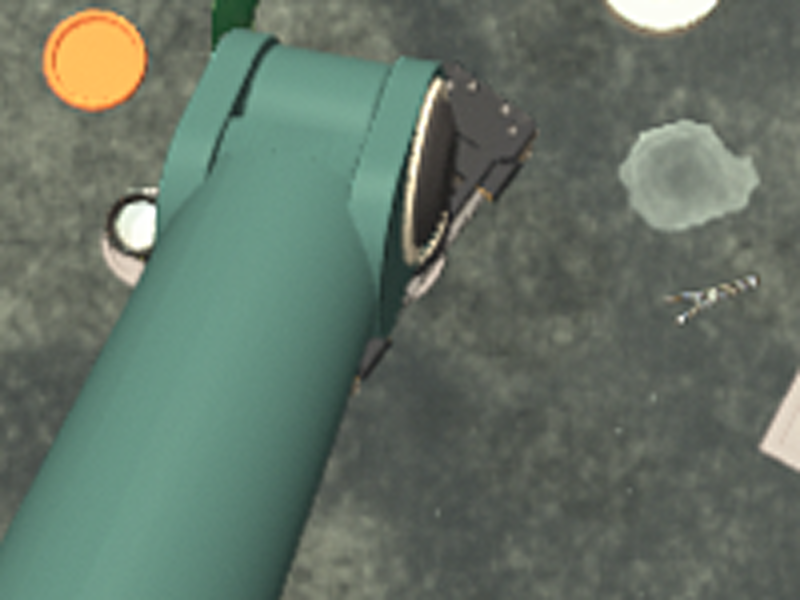

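View pics/ze.png

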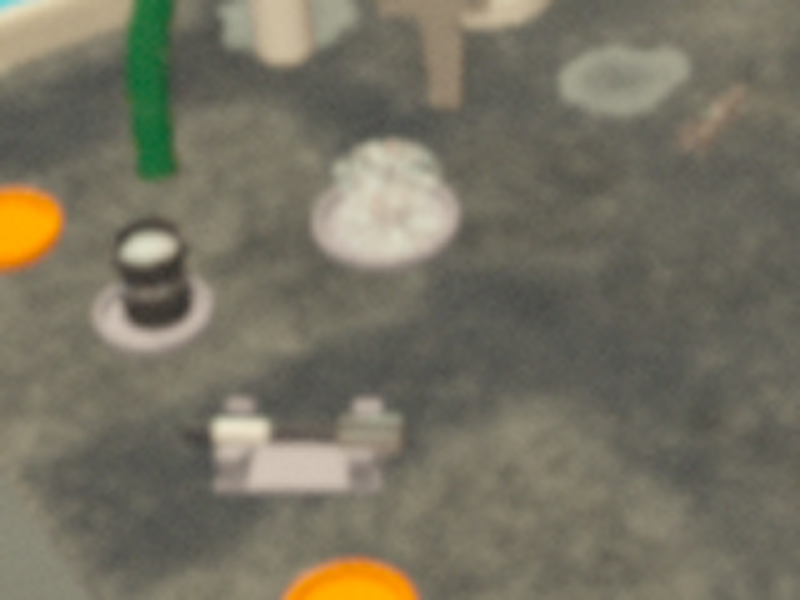

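```bash
python3 -m crank '{"travel":[[0,0,0.03],[-0.01,-0.03,0.06],[-0.02,-0.06,0.08],[-0.03,-0.09,0.1],[-0.04,-0.1,0.1],[-0.04,-0.1,0.1],[-0.04,-0.1,0.1],[-0.04,-0.1,0.1]],"dr":[[0,0,0],[0,0,0],[0,0,0],[0,0,0],[0,0,0],[0,0,0],[0,0,0],[0,0,0]],"gripper":[0.09,0.09,0.09,0.09,0.09,0.09,0.09,0.09]}'
python3 - <<'E'
from h import *
t=cam("top");crop(t,110,120,420,300,2.5,"zf.png")
c=cam("wrist");crop(c,0,0,512,384,1.5,"zg.png");s=readout.state();print(s["q"].round(2),s["tcp_pos"],s["clock"])
E
```

```text
clock: 31.0
tcp_pos: [519.3, -48.3, 235.4]
eef_rot: [-0.845, 1.657, -1.656]
contact_force: [-0.3, 0.6, -0.4]
opening: 0.979
[-0.6   0.26  0.75  1.93 -0.21  1.03 -0.39] [519.34724923 -48.83424817 235.6928554 ] 31.1
```

View pics/zf.png

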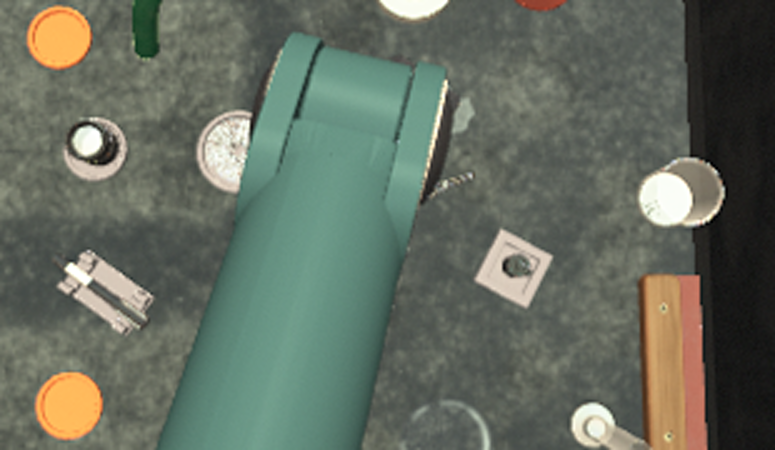

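View pics/zg.png

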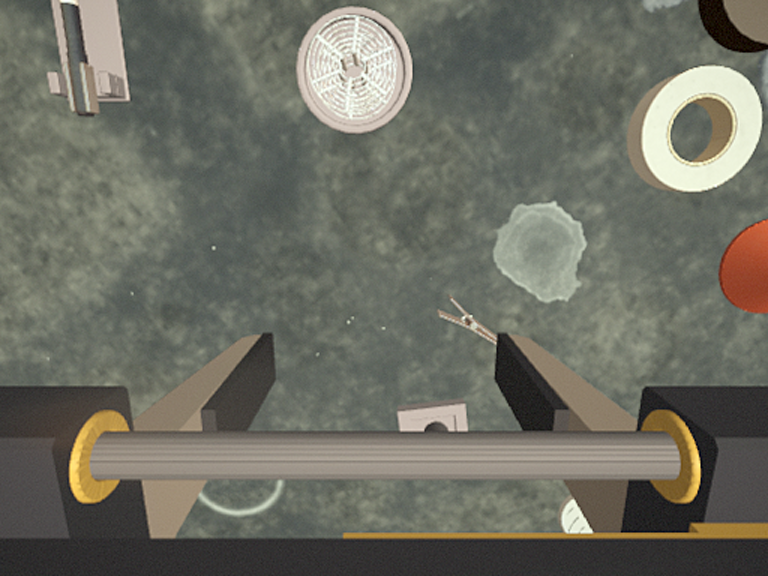

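```bash
python3 -c "
from workcell import ctrl
print(ctrl.job_done())"
```

```text
the job is handed in; nothing more can be done
None
```

All four things are in their homes, everything is released, and the job was handed in at about 31 s of the 104 s allowed. No verdict was reported.

The last checks by camera, measured against each home's limit:

| Thing | Home | Distance from centre | Limit |
|---|---|---|---|
| Film cassette | Square block recess | about 3 mm, upright | 11 mm |
| Loupe | Small grey dish | 3.6–5.8 mm, upright | 10 mm |
| Marker | Pen rest, in both notches | about 4 mm in all, nearly parallel to the rest | 12 mm across, 20 mm lengthwise |
| Film reel | Large grey dish | about 4 mm, flat | 10 mm |

- **Where the checks disagreed:** three views of the loupe gave different offsets. All were inside 10 mm, so I did not re-centre it. The top and wrist cameras also differed by 2–3 mm throughout.
- **Bystanders:** the film clip and the beaker were at the same pixels in the last top picture as in the first.
- **Robot:** the gripper ended open, raised and touching nothing. The largest tool force I read was about 8 N.

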